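# Bring the vial round on the covered carousel and put it on the balance

### The job

The slim vial in the covered sample carousel has to go on the balance, but someone left a steel can on the pan. Lift the can off by its handle and set it down upright on free worktop beside the balance; push the carousel round by its dividers until the vial stands in the middle of the open front, then lift the vial out and stand it gently on the middle of the pan. Keep vial and can upright and do not drop them; leave the other containers standing in the carousel and do not disturb the bottle, the timer and the marker.

Things in the scene. Friction and masses are not known exactly. Their poses are not given: they have to be found in the camera images.
- vial_centre (a point): the slim screw-capped plastic vial, the narrowest and (apart from the open glass beaker) tallest of the containers in the carousel: round, 38 mm across the body, 29 mm across the cap, 66 mm high, about 30 g; this point is its centre, 33 mm above its foot; its z axis points up out of the cap
- carousel (a joint): angle of the carousel's turntable about its upright axis, rad, 0 at the start, growing as it turns anticlockwise seen from above; it turns endlessly both ways, has no detents, needs about 0.1 N m and stays where it is left
- turntable (a point): point on the turntable's axis, on the floor the containers stand on, 34 mm above the worktop; turns with it. White disc of 128 mm radius with a hub (28 mm radius, 45 mm high). The x axis points through the middle of the vial's compartment. Each of five compartments holds one container, loose, its centre about 85 mm from the axis (within 8 mm)
- post (a point): the five compartments are parted by radial dividers (4 mm sheet, 43 mm high, from the hub to 122 mm radius) at 36, 108, 180, 252 and 324 degrees from the turntable's x axis, anticlockwise from above. Each ends in an upright steel post, 12 mm thick, by which the turntable can be pushed. This point is the top of the post at 36 degrees: 119 mm from the axis, 56 mm above the floor
- carousel_base: carousel's fixed base, 137 mm radius, origin on the worktop under the axis; -x points to the open front. A fixed dust cover hides all behind x = -22 mm: a curved fence at 133 to 137 mm radius, 72 mm high, and on five pillars a flat clear roof, 139 mm radius with a straight metal-trimmed front edge, underside 118 mm, top 125 mm above the worktop. Only the front is open above
- bay (a point): middle of the carousel's open front, on the level of the turntable's floor (34 mm above the worktop), 85 mm in front of the axis; does not turn
- pan (a point): centre of the top of the balance's round steel weighing pan, 108 mm in diameter, 56 mm above the worktop; the can stands on it at the start
- balance: compact top-pan balance, fixed; origin on the worktop under the middle of its white housing, 176 mm along x and 136 mm along y, 44 mm high; the key panel is at its -x end, the pan's centre 18 mm behind the middle (+x). There is free worktop for the can between balance and carousel, behind the bottle
- can_handle (a point): middle of the black grip of the steel can's arched carrying handle, 154 mm above the can's foot and over its middle. The grip is a bar 46 mm long along this y axis, 13 mm thick along x and 16 mm high; 54 mm of free room below it. The can is round, 68 mm in diameter (77 mm over the handle's lugs, along y), 92 mm high, open and empty, about 240 g; the rigid handle does not swing
- pot_a: squat sample pot with screw cap, 48 mm in diameter, 56 mm high, in the carousel; origin in the middle of its foot
- pot_b: squat sample pot with screw cap, 48 mm in diameter, 56 mm high, in the carousel; origin in the middle of its foot
- pot_c: squat sample pot with screw cap, 49 mm in diameter, 60 mm high, in the carousel; origin in the middle of its foot
- beaker: open glass beaker, 53 mm in diameter, 68 mm high, in the carousel; origin in the middle of its foot
- bottle: bystander: round brown bottle with screw cap, 60 mm in diameter, 125 mm high, near the front edge of the worktop between balance and carousel; origin in the middle of its foot
- timer: bystander: flat square timer, 66 x 66 x 20 mm, lying on the worktop; origin in the middle of its foot
- marker: bystander: marker pen lying on the worktop in front of the carousel, 134 mm long along its x axis, 14 mm thick; origin in the middle
Not all that is in view belongs to the job. What is shaped like the beaker but black is not meant.

How it is judged:
By the outcome, as a careful person would: the job done as asked, in the order asked, and still so for the second after the job is handed in, with the robot touching nothing.
It also fails if it takes over 72 s, if anything falls off the work surface, if the arm or the gripper's body presses on something with over 40 N, if the wrist force passes 120 N, or if a joint passes its speed limit or range.

### The arm

A 6-joint arm with a two-finger parallel gripper is mounted at the origin on a cart in front of the work surface, level with it; the furniture and walls round the work are solid. World frame = base frame: x ahead of the robot, y to its left, z up, the work surface at z = 0. Lengths are in m, angles in rad, forces in N, time in s.
With the tool pointing down it reaches from about 0.25 to 0.8 m from the base axis. Payload 3.9 kg.
Tool frame: the origin (TCP) lies midway between the tips of the shut fingers; the grasp point (between the pads) lies hold_point_z behind it (hold_point_z is the distance from the TCP to the grasp point, in m); y points along the fingers, z is the direction in which the jaws open and shut, and the axes are right-handed (so a half turn about y gives the same grasp; the last joint's range is limited). The gripper opens to 85 mm and grips with 20 to 120 N. Pads are 22 mm wide; open, the fingers measure 114 mm over their backs; the gripper's body (76 mm by 85 mm) begins 54 mm behind the grasp point. The pads swing forward as they close: fully open they stand 13 mm farther back than shut.
Start: joints at [1.167, 0.26, -0.138, 1.173, 0, 1.571], TCP at [0.206, 0.483, 0.231] pointing down, gripper open.
Joint ranges: [-2.78, 2.78], [-0.83, 1.72], [-1.28, 1.37], [-1.9, 2.12], [-1.57, 1.48], [-3.14, 3.14]. Speed limits (rad/s): [2.57, 2.57, 3.14, 3.14, 3.14, 3.14].

### API

Orientations are given as a unit quaternion [x, y, z, w].
In Python, from rig import * gives the robot as it stands. The module is installed in compiled form; this text tells all that it offers.
- The arm moves only by the tool move_arm, never from a script. Its argument "steps" is a list of rows, each an object with "fingers": the opening, from 0 (shut) to 1 (fully open); "translation": the shift along the tool's x, y, z in m, a list of three; "turn": the turn, a rotation vector about the tool's x, y, z in degrees, a list of three. A call has 1 to 20 rows; each row shifts and turns the commanded pose from where the row before left it, along the tool's axes as they then stand; what a row does not reach is not made up. A row lasts 1/10 s, in which the tool goes at most 50 mm and 8.59 degrees, less where a joint would pass 70% of its speed; a pose out of reach is approached as far as the arm can. A call with a gripper value outside its range is refused whole. The fingers move at their own pace and stop on an object; "squeeze" is the grip in N (left out, the last holds). Time passes only in rows, so rows that do not move let the fingers close. It gives the time, the measured TCP pose, the force and the opening at its end, in the units of the state.
- get_state(): the state, without advancing time (a new reading comes with each control period).
- camera(name): name is "scene" or "top"; returns a dict with "image" (384x512x3 uint8, red, green, blue), "mtx" (3x3 intrinsics, pixels), "k1" (the pictures are not rectified: a ray, as slopes to the right and down, at radius r is drawn at 1 + k1 r^2 times it, then the intrinsics apply), "R" (3x3) and "t" (3): a world point X has camera coordinates R X + t. Camera axes: x right, y down, z forward; pixel columns grow to the right and rows downward; lengths in m; the calibration is good to about 2 mm. A picture is of the moment at which its call begins. There is no depth.
- close_job(): hands the job in, once; it reports no verdict.
The state is a dict: "time": time; "joint_positions": joint angles; "qvel": joint speeds; "effort": joint torques, N m; "tool_pos": TCP position; "tcp_rot": TCP orientation; "force": force on the tool from outside, world axes, zero at the start; "torque": the same for the moment, N m; "finger_gap": finger opening in m.
Only numpy, scipy, OpenCV 4.12 (cv2) and the standard library are available. Lean on these libraries where they do the work, as an engineer would, in place of code of your own. Each camera call takes 0.05 s, during which the arm holds its last target.

## Working session

There is one attempt and no reset: what is moved stays moved. The work goes in short steps, Python scripts to look and compute and a tool call to move; the robot and the scene stay as the last step left them, time stands still between calls to the robot, and variables do not carry over. Pictures are saved under pics/ and viewed, and the job is handed in when it is done.

Besides the shell and the picture viewer there is one more tool, called after "Emit:" in YAML: its name, and indented under it one key for each argument. move_arm: Moves the arm, as the interface text tells. Its arguments: {"type":"object","properties":{"steps":{"type":"array"},"squeeze":{"type":"number"}},"required":["steps"]}

```bash
mkdir -p pics
python3 - <<'E'
from rig import *
import cv2,numpy as np,pickle
s=get_state()
for k,v in s.items(): print(k,np.round(v,4))
try: print(hold_point_z)
except Exception as e: print(e)
d={}
for n in("scene","top"):
    c=camera(n); d[n]=c; cv2.imwrite(f"pics/{n}0.png",cv2.resize(c["image"][:,:,::-1],(800,600),interpolation=cv2.INTER_CUBIC))
    print(n,np.round(c["mtx"],1).tolist(),c["k1"],np.round(c["R"],3).tolist(),np.round(c["t"],3), np.round(-c["R"].T@c["t"],3))
pickle.dump(d,open("c0.pkl","wb"))
E
```

```text
time 0.0
joint_positions [ 1.167   0.2607 -0.1394  1.1727  0.      1.5708]
qvel [-0.001   0.0009 -0.002   0.0004 -0.0009 -0.0001]
effort [ 3.00000e-04 -4.05674e+01  2.53924e+01  1.88000e-02 -0.00000e+00
 -0.00000e+00]
tool_pos [0.206  0.4822 0.2305]
tcp_rot [ 0.6934 -0.1419  0.1416 -0.6921]
force [-0.5954  0.9198 -0.5879]
torque [ 0.0191 -0.012  -0.0311]
finger_gap 0.0849
0.0187
scene [[366.3, 0.0, 259.6], [0.0, 366.3, 192.3], [0.0, 0.0, 1.0]] -0.09069750120663803 [[0.9, -0.437, 0.006], [-0.268, -0.564, -0.781], [0.344, 0.701, -0.625]] [-0.356  0.37   0.707] [ 0.176 -0.442  0.733]
top [[413.1, 0.0, 257.7], [0.0, 413.1, 186.0], [0.0, 0.0, 1.0]] -0.08744115811175264 [[-0.012, -1.0, 0.001], [-0.995, 0.012, -0.094], [0.094, -0.002, -0.996]] [0.243 0.511 1.263] [0.392 0.239 1.305]
```

View pics/scene0.png

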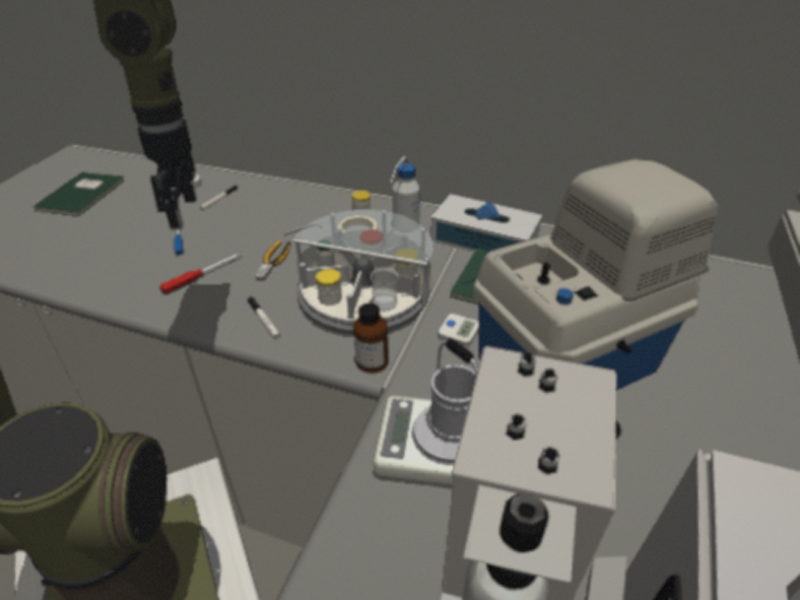

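View pics/top0.png

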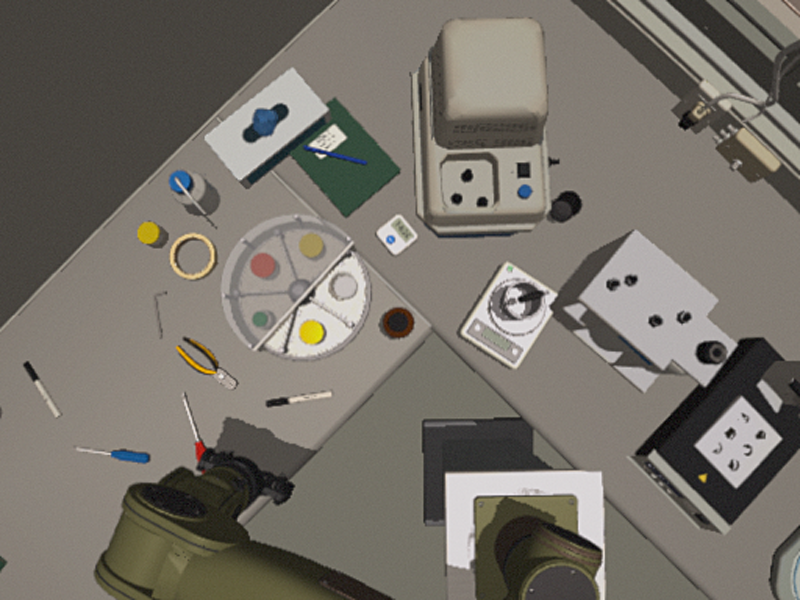

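Candidates for the vial, in 800x600 top-view pixels: green cap (260,318), red cap (264,265), olive cap (311,245), yellow cap (312,331), the beaker (343,287), and a yellow pot outside the carousel (151,233). The smallest cap is green. I'll check it in a close crop.

```bash
cat > h.py <<'E'
import numpy as np,cv2,pickle
def ray(c,uv):
    uv=np.array(uv,float).reshape(-1,2);K=c["mtx"]
    d=np.c_[(uv[:,0]-K[0,2])/K[0,0],(uv[:,1]-K[1,2])/K[1,1]]
    s=d.copy()
    for _ in range(20): s=d/(1+c["k1"]*(s**2).sum(1,keepdims=True))
    R=np.array(c["R"]);o=-R.T@np.array(c["t"])
    return o,np.c_[s,np.ones(len(s))]@R
def plane(c,uv,z):
    o,D=ray(c,uv); return o+D*((z-o[2])/D[:,2])[:,None]
def proj(c,X):
    X=np.array(X,float).reshape(-1,3);p=X@np.array(c["R"]).T+c["t"];s=p[:,:2]/p[:,2:]
    s=s*(1+c["k1"]*(s**2).sum(1,keepdims=True));K=c["mtx"]
    return np.c_[K[0,0]*s[:,0]+K[0,2],K[1,1]*s[:,1]+K[1,2]]
def two(c1,u1,c2,u2):
    o1,d1=ray(c1,u1);o2,d2=ray(c2,u2);d1=d1[0];d2=d2[0]
    A=np.c_[d1,-d2];l=np.linalg.lstsq(A,o2-o1,rcond=None)[0]
    a=o1+l[0]*d1;b=o2+l[1]*d2
    return (a+b)/2,np.linalg.norm(a-b)
def crop(c,box,f,fn):
    x0,y0,x1,y1=box
    im=cv2.resize(c["image"][y0:y1,x0:x1,::-1],None,fx=f,fy=f,interpolation=cv2.INTER_CUBIC)
    for x in range(-(-x0//10)*10,x1,10):
        cv2.putText(im,str(x),((x-x0)*f,8),0,.3,(0,255,255),1); cv2.line(im,((x-x0)*f,10),((x-x0)*f,14),(0,255,255),1)
    for y in range(-(-y0//10)*10,y1,10):
        cv2.putText(im,str(y),(0,(y-y0)*f),0,.3,(0,255,255),1)
    cv2.imwrite(fn,im)
E
python3 - <<'E'
from h import *
d=pickle.load(open("c0.pkl","rb"))
crop(d["top"],(135,130,285,240),5,"pics/ct0.png")
crop(d["top"],(290,160,365,240),7,"pics/cb0.png")
crop(d["scene"],(180,120,310,320),3,"pics/cs0.png")
E
```

```text
(no output)
```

View pics/ct0.png

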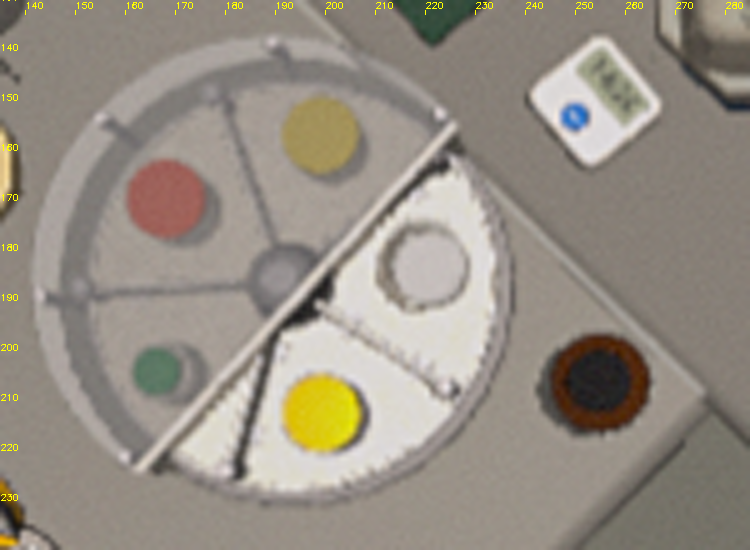

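View pics/cb0.png

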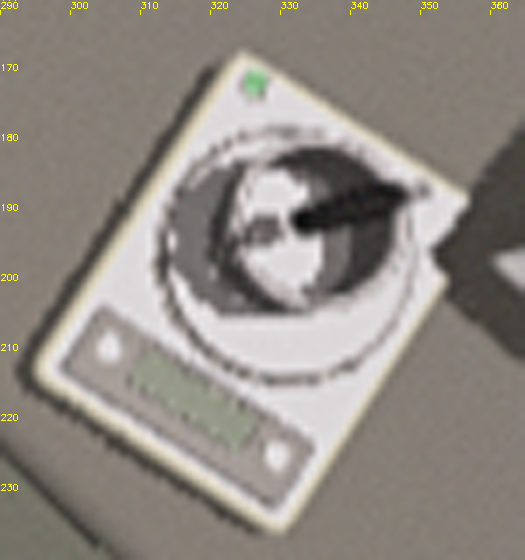

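View pics/cs0.png

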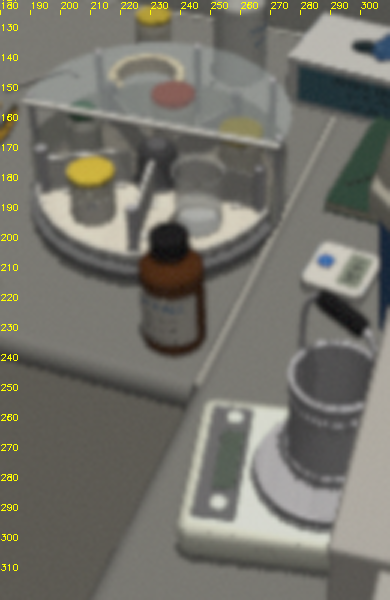

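Run:
```python
from h import *
d=pickle.load(open("c0.pkl","rb"));T=d["top"];S=d["scene"]
e=plane(T,[[162.5,223],[225,155.5]],.125); print("roof edge",e.round(3).tolist(),np.linalg.norm(e[0]-e[1]))
m=e.mean(0);u=(e[1]-e[0])[:2];u/=np.linalg.norm(u);n=np.array([-u[1],u[0]])
print("u",u,"n",n)
for s in(1,-1): print("axis cand",m[:2]+s*n*.022)
print("hub",plane(T,[[192,187]],.079))
for nm,p,z in [("green",[166,205],.1),("yellow",[199,213.5],.09),("red",[167.5,170],.092),("olive",[198.5,157],.092),("beaker",[220,183.5],.102),("bottle",[255,206],.125),("timer",[254,153],.02)]:
    print(nm,plane(T,[p],z)[0].round(3))
print("posts",plane(T,[[224.5,209],[182.5,225]],.09).round(3).tolist())
print("grip ends",plane(T,[[333,192],[347,188]],.218).round(3).tolist())
print("bal corners",plane(T,[[323.5,168.5],[356,189],[330,236],[296,212.5]],.044).round(3).tolist())
print("pan",plane(T,[[330.5,197]],.056))
print("marker",plane(T,[[172,258],[211,252]],.007).round(3).tolist())
# scene grip
g=two(T,[340,190],S,[229*0+ (180+(345)/3), 120+ (312)/3]); print("grip 2view",g)
print("edge worktop",plane(T,[[275,208],[240,240]],0).round(3).tolist())
```

```text
roof edge [[0.401, 0.511, 0.125], [0.594, 0.331, 0.125]] 0.263759361173254
u [ 0.73087477 -0.68251159] n [0.68251159 0.73087477]
axis cand [0.5123675  0.43684174]
axis cand [0.48233699 0.40468325]
hub [[0.50770047 0.43340999 0.079     ]]
green [0.454 0.507 0.1  ]
yellow [0.428 0.411 0.09 ]
red [0.558 0.505 0.092]
olive [0.596 0.412 0.092]
beaker [0.515 0.348 0.102]
bottle [0.447 0.246 0.125]
timer [0.618 0.247 0.02 ]
posts [[0.441, 0.336, 0.09], [0.395, 0.46, 0.09]]
grip ends [[0.477, 0.038, 0.218], [0.487, 0.001, 0.218]]
bal corners [[0.564, 0.033, 0.044], [0.499, -0.066, 0.044], [0.356, 0.019, 0.044], [0.429, 0.121, 0.044]]
pan [[0.47434271 0.01635252 0.056     ]]
marker [[0.292, 0.507, 0.007], [0.31, 0.385, 0.007]]
grip 2view (array([0.48311338, 0.01777406, 0.21122745]), np.float64(0.0012963798064041436))
edge worktop [[0.445, 0.183, 0.0], [0.346, 0.295, 0.0]]
```

Two-view check on the handle agrees. Next I'll refine the grip's yaw with a mask and find the height of the box beside the balance.

Run:
```python
from h import *
from rig import get_state
from scipy.spatial.transform import Rotation as Ro
d=pickle.load(open("c0.pkl","rb"));T=d["top"];S=d["scene"]
def blob(c,box,thr):
    x0,y0,x1,y1=box;g=c["image"][y0:y1,x0:x1].max(2)
    n,l,st,ce=cv2.connectedComponentsWithStats((g<thr).astype(np.uint8))
    i=1+np.argmax(st[1:,4]); ys,xs=np.where(l==i); r=cv2.minAreaRect(np.c_[xs+x0,ys+y0].astype(np.float32)); return st[i],r
for thr in(35,45,55): print("top",thr,blob(T,(325,180,352,200),thr))
for thr in(35,45,60): print("scene",thr,blob(S,(280,212,308,236),thr))
g=T["image"].max(2)
print(g[183:197,326:352])
import itertools
kt=np.array([[614,285],[631,280],[656,320],[684,317]])*.64
ks=np.array([[527,365],[548,380],[517,427],[549,460]])*.64
for i,a in enumerate(kt):
    for j,b in enumerate(ks):
        p,e=two(T,a,S,b)
        if e<.012: print("knob",i,j,p.round(3),round(e,4))
s=get_state(); R=Ro.from_quat(s["tcp_rot"]).as_matrix(); print(R.round(3))
```

```text
top 35 (array([ 7,  9,  5,  4, 12], dtype=int32), ((334.25, 190.74998474121094), (2.2135939598083496, 4.427187919616699), 71.56504821777344))
top 45 (array([ 7,  6, 15,  7, 54], dtype=int32), ((339.1500244140625, 189.44998168945312), (4.743415832519531, 14.546475410461426), 71.56504821777344))
top 55 (array([ 7,  6, 15,  7, 67], dtype=int32), ((339.0, 189.0), (6.0, 14.0), 90.0))
scene 35 (array([ 6,  6, 15, 13, 81], dtype=int32), ((293.32000732421875, 223.7400360107422), (17.0, 4.800000190734863), 36.869895935058594))
scene 45 (array([  6,   6,  16,  14, 100], dtype=int32), ((293.4268493652344, 223.8414764404297), (17.64763641357422, 5.778429985046387), 38.65980911254883))
scene 60 (array([  5,   5,  17,  15, 117], dtype=int32), ((293.2351379394531, 223.4891815185547), (18.600929260253906, 6.543410301208496), 36.02737045288086))
[[165 173 121  80  70  60  55  60  57  60  60  63  56  61  59  86 139 186
  202 212 225 224 216 189 163 129]
 [195 182 172 171 173 111  90  91  68  61  60  61  64  59  58  59  74 126
  189 210 228 225 228 225 210 173]
 [199 223 225 228 228 182 121 118  94  93
[... 912 characters left out ...]
71 140 209 169 221 225 227]
 [131 115 119 174 190 227 206 189 198 205 122 117 117 115  72  62  61  61
   60  75 143 207 191 210 225 215]
 [181 185 189 224 224 224 224 225 229 223 125 112 119 111  70  61  59  62
   65  93 155 195 207 198 214 155]
 [228 227 224 223 223 221 219 221 225 227 118 110 114 113  61  62  64  57
   68 129 190 190 203 190 216 163]]
knob 0 0 [ 0.494 -0.101  0.286] 0.0006
knob 0 3 [ 0.51  -0.147  0.158] 0.0089
knob 1 1 [ 0.501 -0.129  0.286] 0.0008
knob 2 2 [ 0.436 -0.168  0.285] 0.002
knob 3 0 [ 0.433 -0.171  0.377] 0.0082
knob 3 1 [ 0.44  -0.182  0.363] 0.0079
knob 3 3 [ 0.44  -0.214  0.286] 0.0016
[[ 0.92  -0.001  0.393]
 [-0.393 -0.002  0.92 ]
 [ 0.    -1.    -0.002]]
```

Run:
```python
from h import *
d=pickle.load(open("c0.pkl","rb"));T=d["top"];S=d["scene"]
crop(T,(310,135,470,255),5,"pics/box.png")
```

```text
(no output)
```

View pics/box.png

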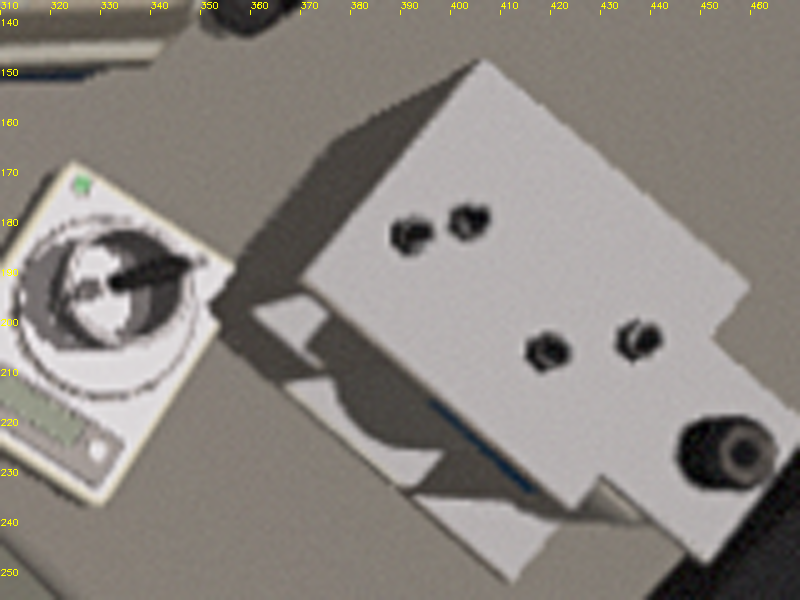

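```bash
cat >> h.py <<'E'
from scipy.spatial.transform import Rotation as Ro
def delta(s,pos,yaw):
    """tool-axis translation (m), turn about y (deg) to TCP pos with jaw axis z_tool at yaw deg (mod 180), tool down"""
    R=Ro.from_quat(s["tcp_rot"]).as_matrix()
    z=np.array([np.cos(np.radians(yaw)),np.sin(np.radians(yaw)),0]);y=np.array([0,0,-1.]);x=np.cross(y,z)
    Rt=np.c_[x,y,z];rv=Ro.from_matrix(R.T@Rt).as_rotvec(degrees=True)
    return (R.T@(np.array(pos)-s["tool_pos"])).round(4),rv.round(2)
E
python3 - <<'E'
from h import *
from rig import get_state
d=pickle.load(open("c0.pkl","rb"));T=d["top"];S=d["scene"]
print(plane(T,[[369.5,191],[406,147.5],[423,237]],.275).round(3).tolist())
s2=np.array([[483,352],[617,370],[612,500],[457,485]])*.64
print(plane(S,s2,.275).round(3).tolist()); print(two(T,[406,147.5],S,s2[1]),two(T,[369.5,191],S,s2[0]),two(T,[423,237],S,s2[3]))
print("grip", plane(T,[[331.8,191.3],[346.3,187.3]],.214).round(3).tolist(), two(T,[339.3,189.3],S,[293.5,223.8]))
print("scene grip ends", plane(S,[[286.5,218.5],[300.4,229.2]],.212).round(3).tolist())
E
```

```text
[[0.474, -0.044, 0.275], [0.584, -0.143, 0.275], [0.356, -0.177, 0.275]]
[[0.467, -0.053, 0.275], [0.589, -0.144, 0.275], [0.471, -0.27, 0.275], [0.352, -0.193, 0.275]]
(array([ 0.58576412, -0.14413237,  0.27607454]), np.float64(0.004084550048255074)) (array([ 0.47367048, -0.04572901,  0.26663887]), np.float64(0.001807927364162478)) (array([ 0.3569676 , -0.18399442,  0.25893837]), np.float64(0.0033817174405504865))
grip [[0.479, 0.041, 0.214], [0.489, 0.002, 0.214]] (array([0.4833221 , 0.02022362, 0.20994621]), np.float64(0.002653833151827786))
scene grip ends [[0.476, 0.039, 0.212], [0.486, -0.001, 0.212]]
```

Run:
```python
from h import *
from rig import get_state
print(delta(get_state(),[.482,.024,.30],14))
```

```text
(array([ 0.4338, -0.0689, -0.313 ]), array([9.000e-02, 5.286e+01, 5.000e-02]))
```

Emit:
move_arm:
  steps:
    - {"fingers":1,"translation":[0.01,-0.01,-0.007],"turn":[0,0,0]}
    - {"fingers":1,"translation":[0.02,-0.01,-0.0145],"turn":[0,0,0]}
    - {"fingers":1,"translation":[0.0255,-0.005,-0.0184],"turn":[0,0,0]}
    - {"fingers":1,"translation":[0.0255,-0.005,-0.0184],"turn":[0,0,0]}
    - {"fingers":1,"translation":[0.0255,-0.005,-0.0184],"turn":[0,0,0]}
    - {"fingers":1,"translation":[0.0255,-0.005,-0.0184],"turn":[0,0,0]}
    - {"fingers":1,"translation":[0.0255,-0.005,-0.0184],"turn":[0,0,0]}
    - {"fingers":1,"translation":[0.0255,-0.005,-0.0184],"turn":[0,0,0]}
    - {"fingers":1,"translation":[0.0255,-0.005,-0.0184],"turn":[0,0,0]}
    - {"fingers":1,"translation":[0.0255,-0.005,-0.0184],"turn":[0,0,0]}
    - {"fingers":1,"translation":[0.0255,-0.005,-0.0184],"turn":[0,0,0]}
    - {"fingers":1,"translation":[0.0255,-0.004,-0.0184],"turn":[0,0,0]}
    - {"fingers":1,"translation":[0.0255,0,-0.0184],"turn":[0,0,0]}
    - {"fingers":1,"translation":[0.0255,0,-0.0184],"turn":[0,0,0]}
    - {"fingers":1,"translation":[0.0255,0,-0.0184],"turn":[0,0,0]}
    - {"fingers":1,"translation":[0.0255,0,-0.0184],"turn":[0,0,0]}
    - {"fingers":1,"translation":[0.0255,0,-0.0184],"turn":[0,0,0]}
    - {"fingers":1,"translation":[0.0215,0,-0.0153],"turn":[0,0,0]}

```text
time: 1.9
tool_pos: [0.4826, 0.0224, 0.3009]
tcp_rot: [0.693, -0.142, 0.142, -0.693]
force: [-0.5, 0.8, -0.2]
finger_gap: 0.0854
```

Emit:
move_arm:
  steps:
    - {"fingers":1,"translation":[0,0,0],"turn":[0,7.55,0]}
    - {"fingers":1,"translation":[0,0,0],"turn":[0,7.55,0]}
    - {"fingers":1,"translation":[0,0,0],"turn":[0,7.55,0]}
    - {"fingers":1,"translation":[0,0,0],"turn":[0,7.55,0]}
    - {"fingers":1,"translation":[0,0,0],"turn":[0,7.55,0]}
    - {"fingers":1,"translation":[0,0,0],"turn":[0,7.55,0]}
    - {"fingers":1,"translation":[0,0,0],"turn":[0,7.55,0]}
    - {"fingers":1,"translation":[0,0,0],"turn":[0,0,0]}

```text
time: 2.7
tool_pos: [0.482, 0.024, 0.3009]
tcp_rot: [0.557, -0.435, 0.435, -0.557]
force: [0.1, 0.4, -0.3]
finger_gap: 0.0857
```

Run:
```python
from h import *
from rig import get_state,camera
s=get_state(); print(s["time"],s["joint_positions"],s["tool_pos"])
print(delta(s,[.482,.024,.193],14))
for n in("top","scene"):
    c=camera(n); cv2.imwrite(f"pics/{n}1.png",cv2.resize(c["image"][:,:,::-1],(800,600)))
```

```text
2.7 [ 4.99182422e-02  1.65667682e-01 -8.10201283e-02  1.32401651e+00
 -3.12378358e-04  1.37628329e+00] [0.48197312 0.02397904 0.30086841]
(array([-0.    ,  0.1079,  0.    ]), array([-0.  ,  0.  ,  0.02]))
```

View pics/scene1.png

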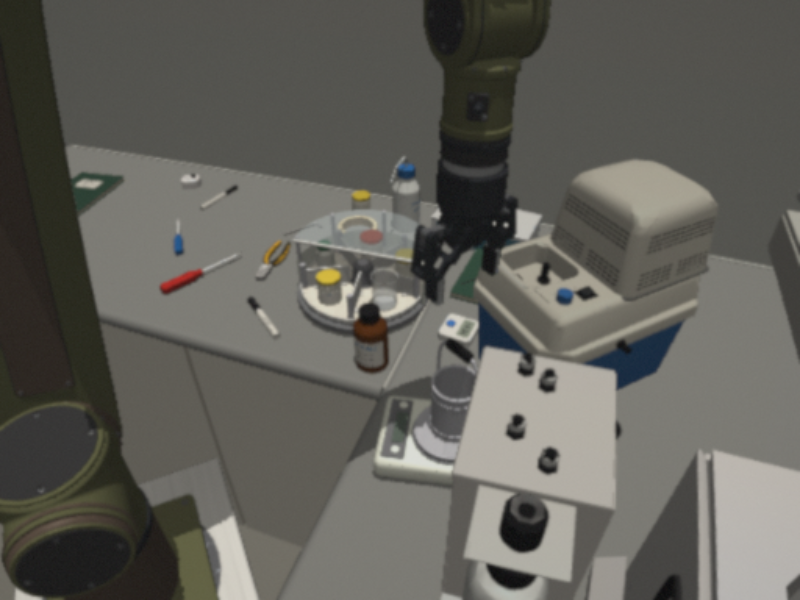

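Fingers hang over the handle (around 460,350 in this view) with clear air down to it. Descending now.

Emit:
move_arm:
  steps:
    - {"fingers":1,"translation":[0,0.012,0],"turn":[0,0,0]}
    - {"fingers":1,"translation":[0,0.016,0],"turn":[0,0,0]}
    - {"fingers":1,"translation":[0,0.016,0],"turn":[0,0,0]}
    - {"fingers":1,"translation":[0,0.016,0],"turn":[0,0,0]}
    - {"fingers":1,"translation":[0,0.016,0],"turn":[0,0,0]}
    - {"fingers":1,"translation":[0,0.016,0],"turn":[0,0,0]}
    - {"fingers":1,"translation":[0,0.01,0],"turn":[0,0,0]}
    - {"fingers":1,"translation":[0,0.006,0],"turn":[0,0,0]}
    - {"fingers":1,"translation":[0,0,0],"turn":[0,0,0]}

```text
time: 3.7
tool_pos: [0.482, 0.0245, 0.1918]
tcp_rot: [0.558, -0.435, 0.435, -0.557]
force: [-0.8, 0.0, -0.4]
finger_gap: 0.0854
```

Emit:
move_arm:
  squeeze: 40
  steps:
    - {"fingers":0.6,"translation":[0,0,0],"turn":[0,0,0]}
    - {"fingers":0.35,"translation":[0,0,0],"turn":[0,0,0]}
    - {"fingers":0.25,"translation":[0,0,0],"turn":[0,0,0]}
    - {"fingers":0.2,"translation":[0,0,0],"turn":[0,0,0]}
    - {"fingers":0.1,"translation":[0,0,0],"turn":[0,0,0]}
    - {"fingers":0,"translation":[0,0,0],"turn":[0,0,0]}
    - {"fingers":0,"translation":[0,0,0],"turn":[0,0,0]}
    - {"fingers":0,"translation":[0,0,0],"turn":[0,0,0]}
    - {"fingers":0,"translation":[0,0,0],"turn":[0,0,0]}

```text
time: 4.6
tool_pos: [0.4825, 0.0246, 0.1926]
tcp_rot: [-0.557, 0.435, -0.435, 0.557]
force: [-0.9, 0.0, 4.6]
finger_gap: 0.012
```

Run:
```python
from h import *
from rig import get_state,camera
s=get_state(); print(s["time"],s["tool_pos"],s["force"],s["finger_gap"])
c=camera("scene"); crop(c,(230,110,350,310),3,"pics/s2.png")
print(delta(s,[.525,.175,.26],14))
```

```text
4.6 [0.48253934 0.02464296 0.19260329] [-9.33235730e-01  3.04448895e-03  4.62548993e+00] 0.0120410616503381
(array([-0.1356, -0.0674,  0.0776]), array([-0.02,  0.01, -0.  ]))
```

View pics/s2.png

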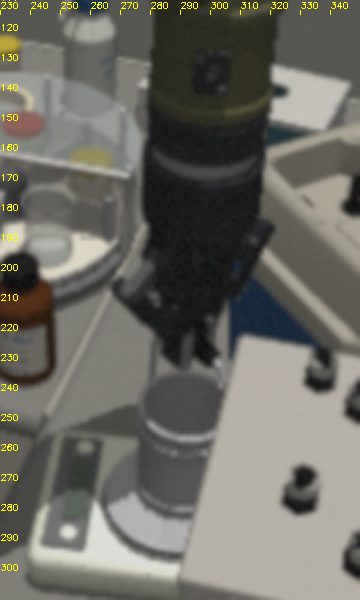

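Emit:
move_arm:
  steps:
    - {"fingers":0,"translation":[0,-0.003,0],"turn":[0,0,0]}
    - {"fingers":0,"translation":[0,-0.008,0],"turn":[0,0,0]}
    - {"fingers":0,"translation":[0,-0.013,0],"turn":[0,0,0]}
    - {"fingers":0,"translation":[0,-0.015,0],"turn":[0,0,0]}
    - {"fingers":0,"translation":[0,-0.015,0],"turn":[0,0,0]}
    - {"fingers":0,"translation":[0,-0.01,0],"turn":[0,0,0]}
    - {"fingers":0,"translation":[0,-0.005,0],"turn":[0,0,0]}
    - {"fingers":0,"translation":[0,0,0],"turn":[0,0,0]}

```text
time: 5.45
tool_pos: [0.4828, 0.0246, 0.2618]
tcp_rot: [-0.557, 0.435, -0.436, 0.557]
force: [-0.0, 0.6, -1.9]
finger_gap: 0.012
```

Emit:
move_arm:
  steps:
    - {"fingers":0,"translation":[-0.003,0,0.0016],"turn":[0,0,0]}
    - {"fingers":0,"translation":[-0.008,0,0.0046],"turn":[0,0,0]}
    - {"fingers":0,"translation":[-0.012,0,0.0069],"turn":[0,0,0]}
    - {"fingers":0,"translation":[-0.015,0,0.0086],"turn":[0,0,0]}
    - {"fingers":0,"translation":[-0.016,0,0.0092],"turn":[0,0,0]}
    - {"fingers":0,"translation":[-0.016,0,0.0092],"turn":[0,0,0]}
    - {"fingers":0,"translation":[-0.016,0,0.0092],"turn":[0,0,0]}
    - {"fingers":0,"translation":[-0.016,0,0.0092],"turn":[0,0,0]}
    - {"fingers":0,"translation":[-0.014,0,0.008],"turn":[0,0,0]}
    - {"fingers":0,"translation":[-0.01,0,0.0057],"turn":[0,0,0]}
    - {"fingers":0,"translation":[-0.006,0,0.0034],"turn":[0,0,0]}
    - {"fingers":0,"translation":[-0.0036,0,0.002],"turn":[0,0,0]}
    - {"fingers":0,"translation":[0,0,0],"turn":[0,0,0]}
    - {"fingers":0,"translation":[0,0,0],"turn":[0,0,0]}

```text
time: 6.85
tool_pos: [0.5248, 0.1745, 0.2613]
tcp_rot: [0.557, -0.435, 0.435, -0.557]
force: [-0.1, -0.4, -2.5]
finger_gap: 0.0123
```

Run:
```python
from h import *
from rig import get_state,camera
s=get_state(); print(s["time"],s["tool_pos"],s["force"],s["finger_gap"])
c=camera("scene"); crop(c,(200,90,340,310),3,"pics/s3.png")
c=camera("top"); crop(c,(210,110,360,230),5,"pics/t3.png")
print(delta(s,[.525,.175,.138],14))
```

```text
6.85 [0.52476771 0.17445457 0.26130032] [-0.12058817 -0.35966245 -2.4849982 ] 0.01228970363650257
(array([-0.0005,  0.1233,  0.0004]), array([ 0.02, -0.02,  0.02]))
```

View pics/s3.png

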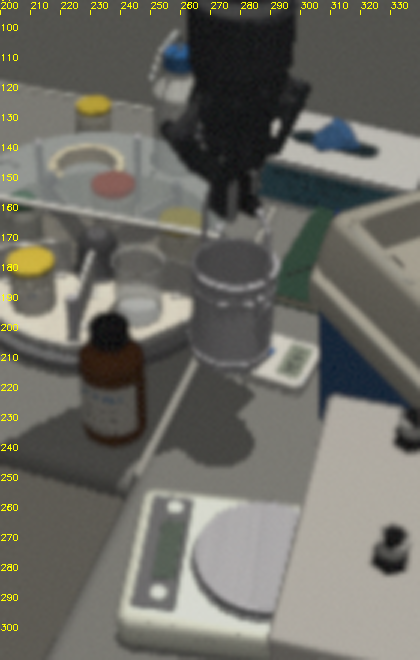

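View pics/t3.png

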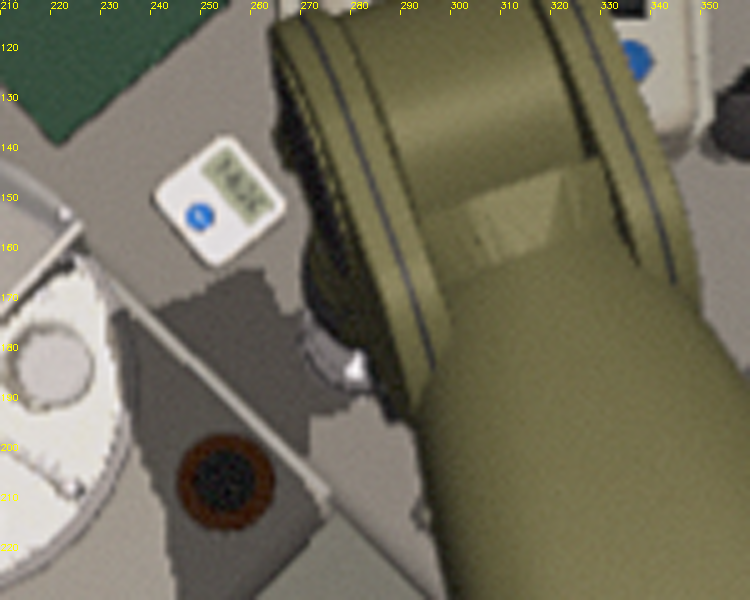

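Emit:
move_arm:
  steps:
    - {"fingers":0,"translation":[0,0.005,0],"turn":[0,0,0]}
    - {"fingers":0,"translation":[0,0.012,0],"turn":[0,0,0]}
    - {"fingers":0,"translation":[0,0.016,0],"turn":[0,0,0]}
    - {"fingers":0,"translation":[0,0.018,0],"turn":[0,0,0]}
    - {"fingers":0,"translation":[0,0.018,0],"turn":[0,0,0]}
    - {"fingers":0,"translation":[0,0.018,0],"turn":[0,0,0]}
    - {"fingers":0,"translation":[0,0.014,0],"turn":[0,0,0]}
    - {"fingers":0,"translation":[0,0.01,0],"turn":[0,0,0]}
    - {"fingers":0,"translation":[0,0.005,0],"turn":[0,0,0]}
    - {"fingers":0,"translation":[0,0.003,0],"turn":[0,0,0]}
    - {"fingers":0,"translation":[0,0.002,0],"turn":[0,0,0]}
    - {"fingers":0,"translation":[0,0.001,0],"turn":[0,0,0]}
    - {"fingers":0,"translation":[0,0,0],"turn":[0,0,0]}

```text
time: 8.25
tool_pos: [0.5252, 0.1751, 0.1397]
tcp_rot: [-0.557, 0.435, -0.435, 0.558]
force: [0.6, -0.4, -2.8]
finger_gap: 0.0122
```

Emit:
move_arm:
  steps:
    - {"fingers":0,"translation":[0,0.001,0],"turn":[0,0,0]}
    - {"fingers":0,"translation":[0,0.001,0],"turn":[0,0,0]}
    - {"fingers":0,"translation":[0,0.0005,0],"turn":[0,0,0]}
    - {"fingers":0,"translation":[0,0,0],"turn":[0,0,0]}

```text
time: 8.65
tool_pos: [0.525, 0.175, 0.1371]
tcp_rot: [-0.557, 0.435, -0.435, 0.557]
force: [0.0, -0.9, -0.4]
finger_gap: 0.012
```

Emit:
move_arm:
  steps:
    - {"fingers":0,"translation":[0,0.0005,0],"turn":[0,0,0]}
    - {"fingers":0,"translation":[0,0,0],"turn":[0,0,0]}
    - {"fingers":0.2,"translation":[0,0,0],"turn":[0,0,0]}
    - {"fingers":0.3,"translation":[0,0,0],"turn":[0,0,0]}
    - {"fingers":0.45,"translation":[0,0,0],"turn":[0,0,0]}
    - {"fingers":0.6,"translation":[0,0,0],"turn":[0,0,0]}
    - {"fingers":0.6,"translation":[0,0,0],"turn":[0,0,0]}
    - {"fingers":0.6,"translation":[0,-0.01,0],"turn":[0,0,0]}
    - {"fingers":0.6,"translation":[0,-0.02,0],"turn":[0,0,0]}
    - {"fingers":0.6,"translation":[0,-0.03,0],"turn":[0,0,0]}
    - {"fingers":0.6,"translation":[0,-0.03,0],"turn":[0,0,0]}
    - {"fingers":0.6,"translation":[0,-0.02,0],"turn":[0,0,0]}
    - {"fingers":0.6,"translation":[0,-0.01,0],"turn":[0,0,0]}

```text
time: 9.95
tool_pos: [0.526, 0.1753, 0.2593]
tcp_rot: [-0.556, 0.434, -0.436, 0.559]
force: [0.4, -0.3, 0.1]
finger_gap: 0.0514
```

Run:
```python
from h import *
from rig import get_state,camera
s=get_state(); print(s["time"],s["tool_pos"],s["force"],s["finger_gap"],s["joint_positions"])
c=camera("scene"); crop(c,(180,110,320,310),3,"pics/s4.png")
```

```text
9.95 [0.52603974 0.17533608 0.25931831] [ 0.40448872 -0.31015833  0.12010397] 0.05144041068210785 [ 3.21726149e-01  2.98003277e-01 -1.14281761e-02  1.25692616e+00
  1.11359383e-05  1.64791483e+00]
```

View pics/s4.png

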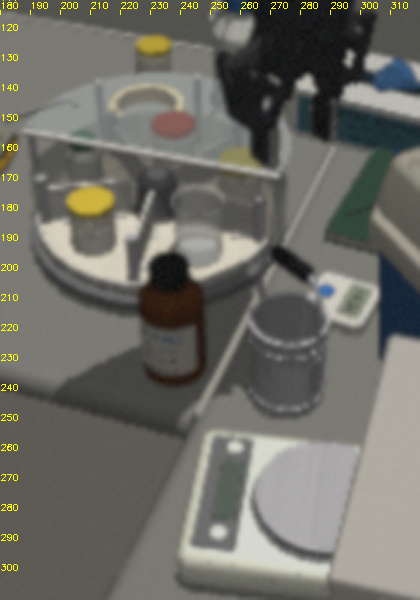

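The can stands upright behind the bottle (its rim around 285,300 in the crop), and the pan is free. Next are the carousel angles and the push start pose.

```bash
cat >> h.py <<'E'
AX=np.array([.510,.435])
def ang(p): v=np.array(p)[:2]-AX; return round(np.degrees(np.arctan2(v[1],v[0]))%360,1),round(np.hypot(*v),4)
def pol(a,r): return AX+r*np.array([np.cos(np.radians(a)),np.sin(np.radians(a))])
E
python3 - <<'E'
from h import *
from rig import get_state,camera
d=pickle.load(open("c0.pkl","rb"));T=d["top"]
for p in [[224.5,208.5],[182.5,224],[158.5,188.5],[187,148.5],[226,162]]: print(p,ang(plane(T,[p],.09)[0]))
for k,p,z in [("green",[166,205],.1),("hub",[192,187],.079)]: print(k,ang(plane(T,[p],z)[0]))
s=get_state(); P=pol(223,.122); print(P,delta(s,[*P,.26],48))
E
```

```text
[224.5, 208.5] (np.float64(235.6), np.float64(0.1204))
[182.5, 224] (np.float64(167.7), np.float64(0.1149))
[158.5, 188.5] (np.float64(93.9), np.float64(0.0968))
[187, 148.5] (np.float64(6.2), np.float64(0.1131))
[226, 162] (np.float64(303.9), np.float64(0.1258))
green (np.float64(128.2), np.float64(0.0911))
hub (np.float64(214.7), np.float64(0.0028))
[0.42077485 0.3517962 ] (array([-0.1967, -0.0004, -0.0597]), array([ -0.3 , -33.99,   0.07]))
```

Run:
```python
from h import *
from scipy.optimize import least_squares
d=pickle.load(open("c0.pkl","rb"));T=d["top"]
def fit(px,z,r):
    P=plane(T,px,z)[:,:2]
    return least_squares(lambda q:np.hypot(*(P-q).T)-r,[.51,.435])
# radial edge scan: white disc rim & base rim along rays from hub
g=T["image"].astype(int)
hs=proj(T,[[.51,.435,.034]])[0]; print(hs)
W=[]
for a in range(200,262,4):
    line=[]
    for r in np.arange(.11,.15,.001):
        p=pol(a,r);u=proj(T,[[*p,.034]])[0]
        line.append(cv2.getRectSubPix(T["image"],(1,1),(float(u[0]),float(u[1])))[0,0].sum()/3)
    line=np.array(line);k=np.argmin(np.diff(line)); W.append((a,round(.11+.001*(k+.5),4),int(line[k-2]),int(line[min(k+3,39)])))
print(W)
P=np.array([pol(a,r) for a,r,*_ in W])
q=least_squares(lambda q:np.hypot(*(P-q[:2]).T)-q[2],[.51,.435,.128],loss="soft_l1",f_scale=.002); print(q.x)
q=least_squares(lambda q:np.hypot(*(P-q[:2]).T)-.128,[.51,.435],loss="soft_l1",f_scale=.002); print(q.x)
```

```text
[193.77733358 187.60128479]
[(200, np.float64(0.1205), 217, 170), (204, np.float64(0.1235), 195, 148), (208, np.float64(0.1235), 191, 144), (212, np.float64(0.1235), 193, 144), (216, np.float64(0.1215), 203, 150), (220, np.float64(0.1225), 212, 150), (224, np.float64(0.1225), 210, 152), (228, np.float64(0.1225), 211, 152), (232, np.float64(0.1215), 211, 164), (236, np.float64(0.1135), 205, 122), (240, np.float64(0.1225), 187, 150), (244, np.float64(0.1225), 209, 144), (248, np.float64(0.1225), 205, 144), (252, np.float64(0.1225), 215, 136), (256, np.float64(0.1225), 206, 148), (260, np.float64(0.1315), 151, 122)]
[0.52328492 0.44939867 0.14131113]
[0.51428685 0.43897331]
```

Emit:
move_arm:
  steps:
    - {"fingers":0.2,"translation":[-0.01,0,-0.003],"turn":[0,0,0]}
    - {"fingers":0,"translation":[-0.022,0,-0.0067],"turn":[0,0,0]}
    - {"fingers":0,"translation":[-0.03,0,-0.009],"turn":[0,0,0]}
    - {"fingers":0,"translation":[-0.03,0,-0.009],"turn":[0,0,0]}
    - {"fingers":0,"translation":[-0.03,0,-0.009],"turn":[0,0,0]}
    - {"fingers":0,"translation":[-0.03,0,-0.009],"turn":[0,0,0]}
    - {"fingers":0,"translation":[-0.03,0,-0.009],"turn":[0,0,0]}
    - {"fingers":0,"translation":[-0.015,0,-0.005],"turn":[0,0,0]}
    - {"fingers":0,"translation":[0,0,0],"turn":[0,-8.5,0]}
    - {"fingers":0,"translation":[0,0,0],"turn":[0,-8.5,0]}
    - {"fingers":0,"translation":[0,0,0],"turn":[0,-8.5,0]}
    - {"fingers":0,"translation":[0,0,0],"turn":[0,-8.5,0]}
    - {"fingers":0,"translation":[0,0.02,0],"turn":[0,0,0]}
    - {"fingers":0,"translation":[0,0.03,0],"turn":[0,0,0]}
    - {"fingers":0,"translation":[0,0.02,0],"turn":[0,0,0]}
    - {"fingers":0,"translation":[0,0.01,0],"turn":[0,0,0]}
    - {"fingers":0,"translation":[0,0,0],"turn":[0,0,0]}

```text
time: 11.7
tool_pos: [0.418, 0.3505, 0.1743]
tcp_rot: [0.662, -0.254, 0.253, -0.659]
force: [0.1, -1.5, 0.4]
finger_gap: -0.0
```

Run:
```python
from h import *
from rig import get_state,camera
s=get_state(); print(s["time"],s["tool_pos"],s["force"],s["finger_gap"])
P=pol(223,.122);print(delta(s,[*P,.068],48))
c=camera("top"); crop(c,(135,130,285,240),5,"pics/t5.png")
c=camera("scene"); crop(c,(150,110,290,250),4,"pics/s5.png")
```

```text
11.7 [0.41797921 0.35048916 0.17427448] [ 0.07823161 -1.51219418  0.36413641] -1.9890042346833177e-05
(array([0.0013, 0.1063, 0.0033]), array([ 0.26,  0.01, -0.03]))
```

View pics/t5.png

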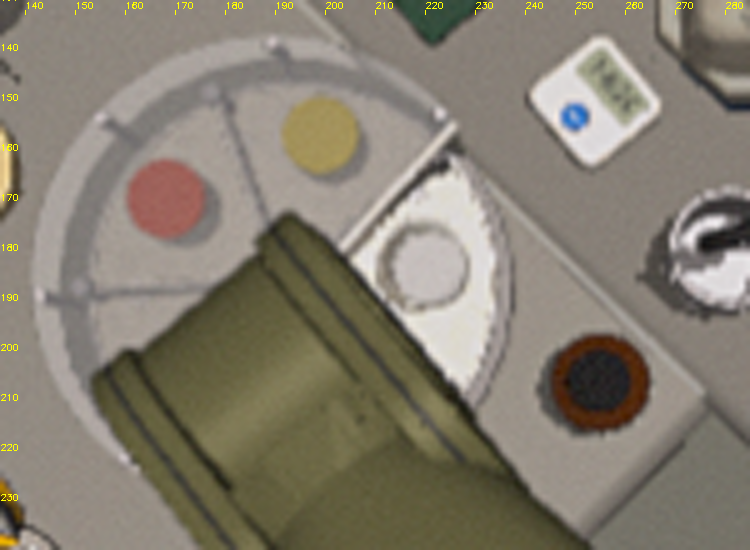

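View pics/s5.png

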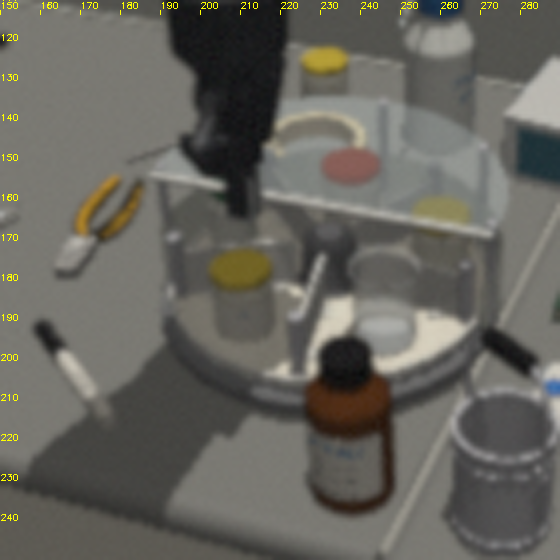

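Emit:
move_arm:
  steps:
    - {"fingers":0,"translation":[0.001,0.02,0.003],"turn":[0,0,0]}
    - {"fingers":0,"translation":[0,0.03,0],"turn":[0,0,0]}
    - {"fingers":0,"translation":[0,0.03,0],"turn":[0,0,0]}
    - {"fingers":0,"translation":[0,0.018,0],"turn":[0,0,0]}
    - {"fingers":0,"translation":[0,0.007,0],"turn":[0,0,0]}
    - {"fingers":0,"translation":[0,0,0],"turn":[0,0,0]}

```text
time: 12.4
tool_pos: [0.4222, 0.3533, 0.0714]
tcp_rot: [0.66, -0.253, 0.253, -0.66]
force: [0.0, -0.4, 0.2]
finger_gap: 0.0002
```

Emit:
move_arm:
  steps:
    - {"fingers":0,"translation":[-0.0064,0,-0.0002],"turn":[0,-3,0]}
    - {"fingers":0,"translation":[-0.0064,0,-0.0002],"turn":[0,-3,0]}
    - {"fingers":0,"translation":[-0.0064,0,-0.0002],"turn":[0,-3,0]}
    - {"fingers":0,"translation":[-0.0064,0,-0.0002],"turn":[0,-3,0]}
    - {"fingers":0,"translation":[-0.0064,0,-0.0002],"turn":[0,-3,0]}
    - {"fingers":0,"translation":[-0.0064,0,-0.0002],"turn":[0,-3,0]}

```text
time: 13.0
tool_pos: [0.391, 0.3753, 0.0735]
tcp_rot: [-0.691, 0.145, -0.147, 0.693]
force: [0.2, -0.5, 0.3]
finger_gap: -0.0
```

Run:
```python
from h import *
from rig import get_state,camera
s=get_state(); print(s["time"],s["tool_pos"],s["force"],ang(s["tool_pos"]))
c=camera("scene"); crop(c,(150,110,290,250),4,"pics/s6.png")
```

```text
13.0 [0.3910244  0.37532708 0.07350849] [ 0.21508964 -0.47431561  0.28984381] (np.float64(206.6), np.float64(0.1331))
```

View pics/s6.png

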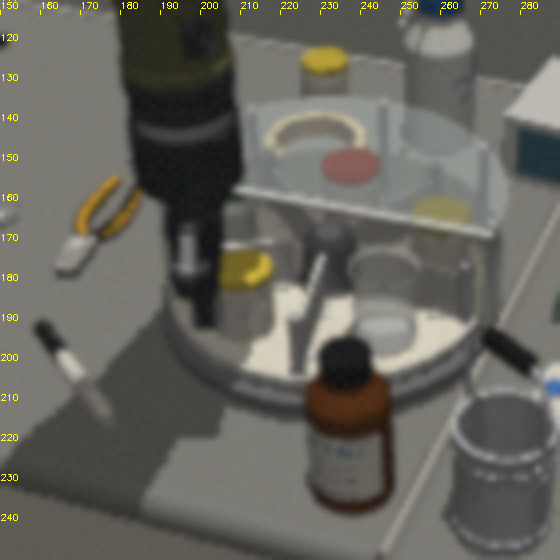

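Wrong sense: the tool z axis points inward here, so +x is anticlockwise. Nothing was touched, since the force stayed near zero. I'm going back to the start pose and pushing along +x.

Run:
```python
from h import *
from rig import get_state
s=get_state(); P=pol(223,.122);print(delta(s,[*P,.070],43))
```

```text
(array([ 0.0377,  0.0034, -0.0094]), array([-2.000e-01,  2.326e+01, -1.000e-02]))
```

Emit:
move_arm:
  steps:
    - {"fingers":0,"translation":[0.009,0.001,-0.003],"turn":[0,0,0]}
    - {"fingers":0,"translation":[0.01,0.001,-0.002],"turn":[0,0,0]}
    - {"fingers":0,"translation":[0.01,0.001,-0.002],"turn":[0,0,0]}
    - {"fingers":0,"translation":[0.009,0,-0.002],"turn":[0,0,0]}
    - {"fingers":0,"translation":[0,0,0],"turn":[0,7.75,0]}
    - {"fingers":0,"translation":[0,0,0],"turn":[0,7.75,0]}
    - {"fingers":0,"translation":[0,0,0],"turn":[0,7.75,0]}
    - {"fingers":0,"translation":[0,0,0],"turn":[0,0,0]}

```text
time: 13.85
tool_pos: [0.4217, 0.3495, 0.0682]
tcp_rot: [0.648, -0.284, 0.284, -0.648]
force: [0.1, -0.1, -0.3]
finger_gap: -0.0
```

Emit:
move_arm:
  steps:
    - {"fingers":0,"translation":[0.0064,0,0.0002],"turn":[0,-3,0]}
    - {"fingers":0,"translation":[0.0064,0,0.0002],"turn":[0,-3,0]}
    - {"fingers":0,"translation":[0.0064,0,0.0002],"turn":[0,-3,0]}
    - {"fingers":0,"translation":[0.0064,0,0.0002],"turn":[0,-3,0]}
    - {"fingers":0,"translation":[0.0064,0,0.0002],"turn":[0,-3,0]}
    - {"fingers":0,"translation":[0.0064,0,0.0002],"turn":[0,-3,0]}

```text
time: 14.45
tool_pos: [0.4514, 0.3261, 0.0682]
tcp_rot: [0.685, -0.177, 0.176, -0.685]
force: [-0.7, 0.3, -0.4]
finger_gap: -0.0002
```

Run:
```python
from h import *
from rig import get_state,camera
s=get_state(); print(s["time"],s["tool_pos"],s["force"],ang(s["tool_pos"]))
c=camera("scene"); crop(c,(150,110,290,250),4,"pics/s7.png")
```

```text
14.45 [0.45136078 0.32614539 0.06817237] [-0.66057346  0.3358451  -0.39002687] (np.float64(241.7), np.float64(0.1236))
```

View pics/s7.png

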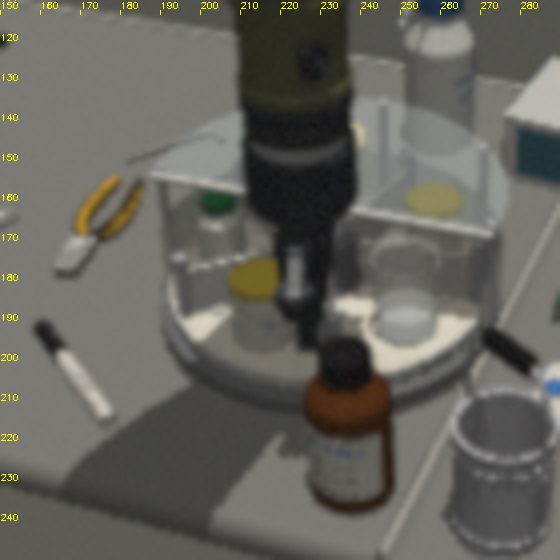

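The push works: the turntable has turned and the green vial shows at (203,160).

Emit:
move_arm:
  steps:
    - {"fingers":0,"translation":[0.0064,0,0.0004],"turn":[0,-3,0]}
    - {"fingers":0,"translation":[0.0064,0,0.0004],"turn":[0,-3,0]}
    - {"fingers":0,"translation":[0.0064,0,0.0004],"turn":[0,-3,0]}
    - {"fingers":0,"translation":[0.0064,0,0.0004],"turn":[0,-3,0]}
    - {"fingers":0,"translation":[0.0064,0,0.0003],"turn":[0,-3,0]}
    - {"fingers":0,"translation":[0.0064,0,0.0003],"turn":[0,-3,0]}
    - {"fingers":0,"translation":[0.0064,0,0.0003],"turn":[0,-3,0]}
    - {"fingers":0,"translation":[0.0064,0,0.0003],"turn":[0,-3,0]}
    - {"fingers":0,"translation":[0.0064,0,0.0003],"turn":[0,-3,0]}
    - {"fingers":0,"translation":[0.0064,0,0.0003],"turn":[0,-3,0]}
    - {"fingers":0,"translation":[0.0064,0,0.0003],"turn":[0,-3,0]}
    - {"fingers":0,"translation":[0.004,0,0.0002],"turn":[0,-2,0]}
    - {"fingers":0,"translation":[0,0,0],"turn":[0,0,0]}
    - {"fingers":0,"translation":[-0.01,-0.005,0],"turn":[0,0,0]}
    - {"fingers":0,"translation":[0,-0.025,0],"turn":[0,0,0]}
    - {"fingers":0,"translation":[0,-0.03,0],"turn":[0,0,0]}
    - {"fingers":0,"translation":[0,-0.03,0],"turn":[0,0,0]}
    - {"fingers":0,"translation":[0,-0.02,0],"turn":[0,0,0]}

```text
time: 16.3
tool_pos: [0.513, 0.3129, 0.181]
tcp_rot: [-0.706, -0.036, 0.035, 0.707]
force: [0.1, 0.4, 0.0]
finger_gap: -0.0003
```

Run:
```python
from h import *
from rig import get_state,camera
s=get_state(); print(s["time"],s["tool_pos"],s["force"],ang(s["tool_pos"]))
c=camera("scene"); crop(c,(150,110,290,250),4,"pics/s8.png")
c=camera("top"); crop(c,(135,130,285,240),5,"pics/t8.png")
```

```text
16.3 [0.51299655 0.31290142 0.18102587] [0.11590319 0.43850221 0.04083211] (np.float64(271.4), np.float64(0.1221))
```

View pics/s8.png

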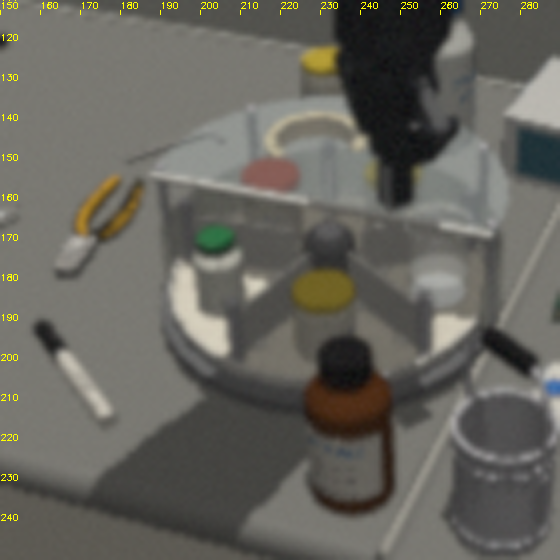

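View pics/t8.png

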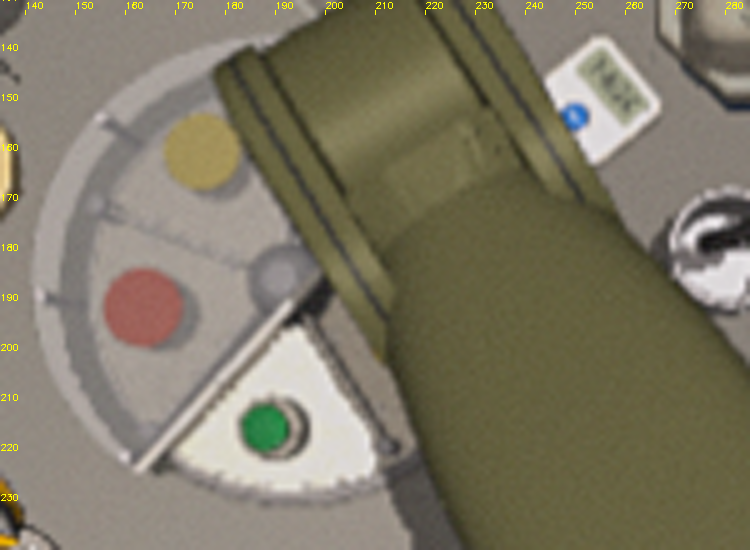

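Run:
```python
from h import *
from rig import get_state,camera
c=camera("top"); T=c
hsv=cv2.cvtColor(T["image"],cv2.COLOR_RGB2HSV);m=cv2.inRange(hsv,(45,120,50),(85,255,255));m[:130]=0;m[240:]=0;m[:,:135]=0;m[:,260:]=0
n,l,st,ce=cv2.connectedComponentsWithStats(m);i=1+np.argmax(st[1:,4]);print(st[i],ce[i]); v=plane(T,[ce[i]],.1)[0]; print("vial",v,ang(v))
p=plane(T,[[211,218]],.09)[0];print("post",p,ang(p))
s=get_state()
print(s["joint_positions"].round(2))
```

```text
[184 211   8   9  57] [187.50877193 215.21052632]
vial [0.42317847 0.44308767 0.1       ] (np.float64(174.7), np.float64(0.0872))
post [0.41454463 0.37547753 0.09      ] (np.float64(211.9), np.float64(0.1125))
[ 0.55  0.41 -0.05  1.11  0.    0.45]
```

Run:
```python
from h import *
from rig import get_state,camera
s=get_state(); P=pol(200,.122);print(P,delta(s,[*P,.181],20))
```

```text
[0.3953575  0.39327354] (array([-0.1095, -0.001 ,  0.0916]), array([-0.19, 75.79,  0.09]))
```

Emit:
move_arm:
  steps:
    - {"fingers":0,"translation":[-0.01,0,0.008],"turn":[0,0,0]}
    - {"fingers":0,"translation":[-0.025,0,0.021],"turn":[0,0,0]}
    - {"fingers":0,"translation":[-0.03,0,0.025],"turn":[0,0,0]}
    - {"fingers":0,"translation":[-0.03,0,0.025],"turn":[0,0,0]}
    - {"fingers":0,"translation":[-0.0145,0,0.0126],"turn":[0,0,0]}
    - {"fingers":0,"translation":[0,0,0],"turn":[0,8.4,0]}
    - {"fingers":0,"translation":[0,0,0],"turn":[0,8.4,0]}
    - {"fingers":0,"translation":[0,0,0],"turn":[0,8.4,0]}
    - {"fingers":0,"translation":[0,0,0],"turn":[0,8.4,0]}
    - {"fingers":0,"translation":[0,0,0],"turn":[0,8.4,0]}
    - {"fingers":0,"translation":[0,0,0],"turn":[0,8.4,0]}
    - {"fingers":0,"translation":[0,0,0],"turn":[0,8.4,0]}
    - {"fingers":0,"translation":[0,0,0],"turn":[0,8.4,0]}
    - {"fingers":0,"translation":[0,0,0],"turn":[0,8.5,0]}
    - {"fingers":0,"translation":[0,0,0],"turn":[0,0,0]}

```text
time: 17.95
tool_pos: [0.3933, 0.392, 0.1766]
tcp_rot: [0.581, -0.405, 0.405, -0.578]
force: [-0.4, -0.5, -0.1]
finger_gap: 0.0001
```

Run:
```python
from h import *
from rig import get_state,camera
s=get_state(); P=pol(200,.122);print(s["time"],P,delta(s,[*P,.07],20))
c=camera("scene"); crop(c,(150,110,290,250),4,"pics/s9.png")
```

```text
17.95 [0.3953575  0.39327354] (array([-0.0006,  0.1066,  0.0028]), array([0.21, 0.12, 0.07]))
```

View pics/s9.png

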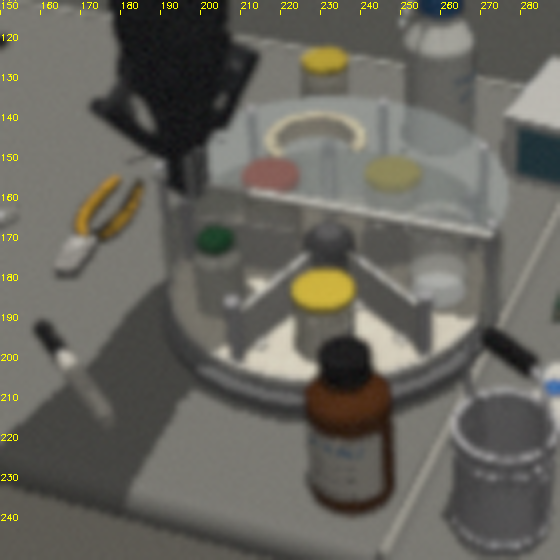

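Emit:
move_arm:
  steps:
    - {"fingers":0,"translation":[0,0.02,0.003],"turn":[0,0,0]}
    - {"fingers":0,"translation":[0,0.03,0],"turn":[0,0,0]}
    - {"fingers":0,"translation":[0,0.03,0],"turn":[0,0,0]}
    - {"fingers":0,"translation":[0,0.018,0],"turn":[0,0,0]}
    - {"fingers":0,"translation":[0,0.008,0],"turn":[0,0,0]}
    - {"fingers":0,"translation":[0,0,0],"turn":[0,0,0]}

```text
time: 18.6
tool_pos: [0.3968, 0.3929, 0.0709]
tcp_rot: [0.581, -0.405, 0.404, -0.579]
force: [0.2, 0.9, 0.0]
finger_gap: 0.0
```

Emit:
move_arm:
  steps:
    - {"fingers":0,"translation":[0.0064,0,0.0002],"turn":[0,-3,0]}
    - {"fingers":0,"translation":[0.0064,0,0.0002],"turn":[0,-3,0]}
    - {"fingers":0,"translation":[0.0064,0,0.0002],"turn":[0,-3,0]}
    - {"fingers":0,"translation":[0.0064,0,0.0002],"turn":[0,-3,0]}
    - {"fingers":0,"translation":[0.0064,0,0.0003],"turn":[0,-3,0]}
    - {"fingers":0,"translation":[0.0064,0,0.0003],"turn":[0,-3,0]}
    - {"fingers":0,"translation":[0.0064,0,0.0003],"turn":[0,-3,0]}
    - {"fingers":0,"translation":[0.0064,0,0.0003],"turn":[0,-3,0]}
    - {"fingers":0,"translation":[0.0064,0,0.0003],"turn":[0,-3,0]}
    - {"fingers":0,"translation":[0.0064,0,0.0003],"turn":[0,-3,0]}
    - {"fingers":0,"translation":[0.0064,0,0.0003],"turn":[0,-3,0]}
    - {"fingers":0,"translation":[0.0064,0,0.0003],"turn":[0,-3,0]}
    - {"fingers":0,"translation":[0.0064,0,0.0003],"turn":[0,-3,0]}
    - {"fingers":0,"translation":[0.0064,0,0.0003],"turn":[0,-3,0]}
    - {"fingers":0,"translation":[0.0064,0,0.0003],"turn":[0,-3,0]}
    - {"fingers":0,"translation":[0.0064,0,0.0003],"turn":[0,-3,0]}
    - {"fingers":0,"translation":[0.004,0,0.0002],"turn":[0,-2,0]}
    - {"fingers":0,"translation":[0,0,0],"turn":[0,0,0]}

```text
time: 20.4
tool_pos: [0.4734, 0.3228, 0.0737]
tcp_rot: [-0.696, 0.122, -0.123, 0.697]
force: [0.4, 1.0, -0.4]
finger_gap: -0.0
```

Run:
```python
from h import *
from rig import get_state,camera
s=get_state(); print(s["time"],s["tool_pos"],s["force"],ang(s["tool_pos"]))
c=camera("scene"); crop(c,(150,110,290,250),4,"pics/s10.png")
c=camera("top"); crop(c,(135,130,285,240),5,"pics/t10.png")
```

```text
20.4 [0.47343185 0.3227536  0.0736818 ] [ 0.3612908   0.98417943 -0.37279213] (np.float64(252.0), np.float64(0.1181))
```

View pics/s10.png

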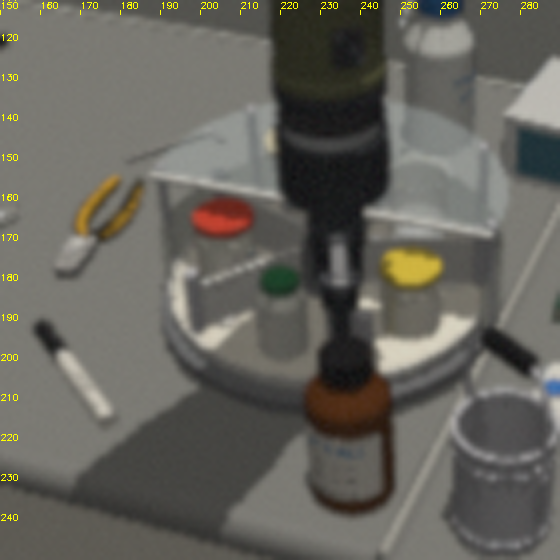

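View pics/t10.png

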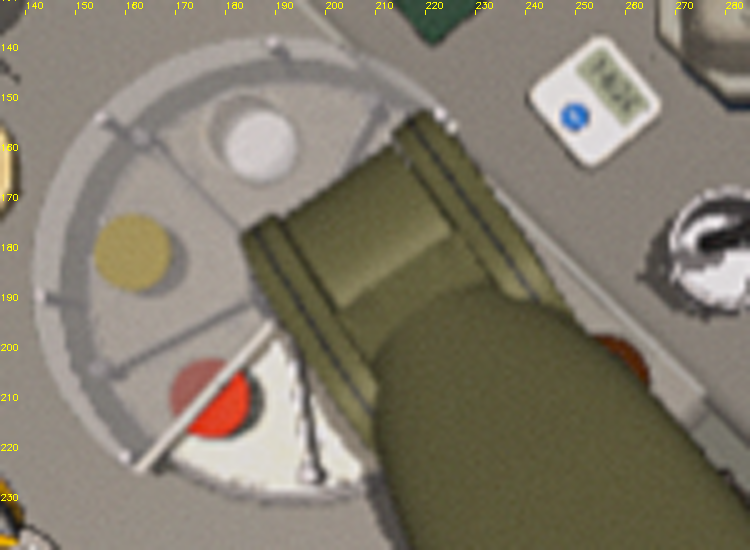

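Run:
```python
from h import *
from rig import camera
S=camera("scene")
hsv=cv2.cvtColor(S["image"],cv2.COLOR_RGB2HSV);m=cv2.inRange(hsv,(45,110,30),(85,255,255));m[:140]=0;m[210:]=0;m[:,:190]=0;m[:,260:]=0
n,l,st,ce=cv2.connectedComponentsWithStats(m);i=1+np.argmax(st[1:,4]);print(st[i],ce[i])
for z in(.095,.1): v=plane(S,[ce[i]],z)[0]; print("vial",v,ang(v))
```

```text
[216 177   8   6  33] [219.54545455 179.60606061]
vial [0.44813414 0.3769147  0.095     ] (np.float64(223.2), np.float64(0.0849))
vial [0.44599979 0.37049174 0.1       ] (np.float64(225.2), np.float64(0.0909))
```

Emit:
move_arm:
  steps:
    - {"fingers":0,"translation":[0.0042,0,0],"turn":[0,-2,0]}
    - {"fingers":0,"translation":[0.0032,0,0],"turn":[0,-1.5,0]}
    - {"fingers":0,"translation":[0,0,0],"turn":[0,0,0]}
    - {"fingers":0,"translation":[-0.006,0,0],"turn":[0,0,0]}
    - {"fingers":0,"translation":[0,-0.015,0],"turn":[0,0,0]}
    - {"fingers":0,"translation":[0,-0.03,0],"turn":[0,0,0]}
    - {"fingers":0,"translation":[0,-0.03,0],"turn":[0,0,0]}
    - {"fingers":0,"translation":[0.02,-0.03,-0.015],"turn":[0,0,0]}
    - {"fingers":0,"translation":[0.04,-0.02,-0.02],"turn":[0,0,0]}
    - {"fingers":0,"translation":[0.04,-0.01,-0.02],"turn":[0,0,0]}
    - {"fingers":0,"translation":[0.04,0,-0.02],"turn":[0,0,0]}

```text
time: 21.65
tool_pos: [0.588, 0.2098, 0.21]
tcp_rot: [-0.699, 0.1, -0.102, 0.701]
force: [0.8, 0.2, 0.8]
finger_gap: 0.0001
```

Run:
```python
from h import *
from rig import get_state,camera
s=get_state(); print(s["time"],s["tool_pos"],s["force"])
S=camera("scene"); crop(S,(150,110,290,250),4,"pics/s11.png")
T=camera("top"); crop(T,(135,130,285,240),5,"pics/t11.png")
pickle.dump({"scene":S,"top":T},open("c11.pkl","wb"))
for c,z,b in((S,.1,(190,260,140,210)),(T,.1,(135,260,130,240))):
    hsv=cv2.cvtColor(c["image"],cv2.COLOR_RGB2HSV);m=cv2.inRange(hsv,(45,110,30),(85,255,255))
    k=np.zeros_like(m);k[b[2]:b[3],b[0]:b[1]]=1;m*=k
    n,l,st,ce=cv2.connectedComponentsWithStats(m)
    if n>1:
        i=1+np.argmax(st[1:,4]);v=plane(c,[ce[i]],z)[0];print(st[i],ce[i],v,ang(v))
```

```text
21.65 [0.58796563 0.20980548 0.20997958] [0.8077854  0.19321488 0.80919153]
[217 177   9   6  42] [220.95238095 179.5952381 ] [0.44969401 0.36878949 0.1       ] (np.float64(227.7), np.float64(0.0896))
[208 201   9   9  61] [212.08196721 204.90163934] [0.45251171 0.37109419 0.1       ] (np.float64(228.0), np.float64(0.086))
```

View pics/s11.png

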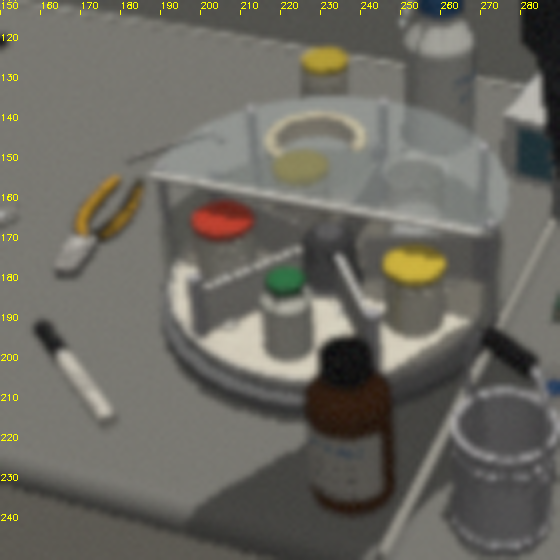

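View pics/t11.png

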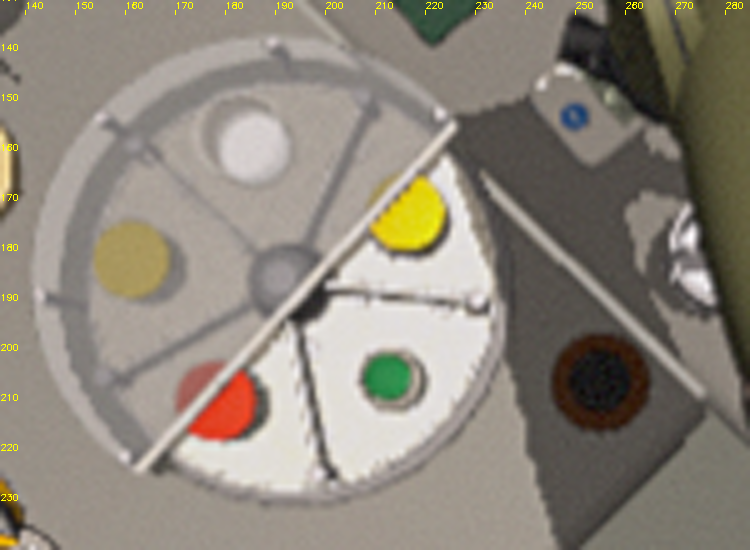

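Run:
```python
from h import *
from rig import get_state
d=pickle.load(open("c11.pkl","rb"));T=d["top"];S=d["scene"]
for p in([229,190.3],[199.5,225]): print(ang(plane(T,[p],.09)[0]))
print(two(T,[212,205],S,[220.7,178.6]))
s=get_state(); print(delta(s,[.452,.371,.24],47))
```

```text
(np.float64(262.7), np.float64(0.1139))
(np.float64(192.5), np.float64(0.1184))
(array([0.45116549, 0.37150188, 0.10140992]), np.float64(0.0020841425005837925))
(array([-0.1794, -0.033 ,  0.1175]), array([-0.05, 26.22,  0.19]))
```

Emit:
move_arm:
  steps:
    - {"fingers":0.7,"translation":[-0.008,-0.015,0.005],"turn":[0,0,0]}
    - {"fingers":0.7,"translation":[-0.02,-0.018,0.013],"turn":[0,0,0]}
    - {"fingers":0.7,"translation":[-0.028,0,0.0183],"turn":[0,0,0]}
    - {"fingers":0.7,"translation":[-0.03,0,0.0196],"turn":[0,0,0]}
    - {"fingers":0.7,"translation":[-0.03,0,0.0196],"turn":[0,0,0]}
    - {"fingers":0.7,"translation":[-0.03,0,0.0196],"turn":[0,0,0]}
    - {"fingers":0.7,"translation":[-0.022,0,0.0144],"turn":[0,0,0]}
    - {"fingers":0.7,"translation":[-0.0114,0,0.008],"turn":[0,0,0]}
    - {"fingers":0.7,"translation":[0,0,0],"turn":[0,8.5,0]}
    - {"fingers":0.7,"translation":[0,0,0],"turn":[0,8.5,0]}
    - {"fingers":0.7,"translation":[0,0,0],"turn":[0,8.5,0]}
    - {"fingers":0.7,"translation":[0,0,0],"turn":[0,0.7,0]}
    - {"fingers":0.7,"translation":[0,0,0],"turn":[0,0,0]}

```text
time: 23.05
tool_pos: [0.4474, 0.3731, 0.2401]
tcp_rot: [0.659, -0.256, 0.256, -0.659]
force: [0.1, -0.1, 0.4]
finger_gap: 0.0597
```

Run:
```python
from h import *
from rig import get_state
s=get_state(); print(s["time"],s["finger_gap"],s["tool_pos"],delta(s,[.452,.371,.12],47))
```

```text
23.05 0.05972206612347521 [0.44741571 0.37313548 0.24014651] (array([0.0048, 0.1201, 0.0016]), array([0.03, 0.5 , 0.  ]))
```

Emit:
move_arm:
  steps:
    - {"fingers":0.7,"translation":[0.0048,0.02,0.0016],"turn":[0,0,0]}
    - {"fingers":0.7,"translation":[0,0.03,0],"turn":[0,0.5,0]}
    - {"fingers":0.7,"translation":[0,0.03,0],"turn":[0,0,0]}
    - {"fingers":0.7,"translation":[0,0.025,0],"turn":[0,0,0]}
    - {"fingers":0.7,"translation":[0,0.013,0],"turn":[0,0,0]}
    - {"fingers":0.7,"translation":[0,0,0],"turn":[0,0,0]}

```text
time: 23.65
tool_pos: [0.4507, 0.3698, 0.1199]
tcp_rot: [0.659, -0.26, 0.259, -0.656]
force: [-0.2, 0.5, -0.2]
finger_gap: 0.0597
```

Run:
```python
from h import *
from rig import get_state,camera
s=get_state(); print(s["time"],s["finger_gap"],s["tool_pos"],delta(s,[.452,.371,.047],47))
S=camera("scene"); crop(S,(150,110,290,250),4,"pics/s12.png")
```

```text
23.65 0.059741457119240636 [0.45070528 0.36984265 0.11991493] (array([0.0002, 0.0729, 0.0021]), array([ 0.29, -0.04, -0.04]))
```

View pics/s12.png

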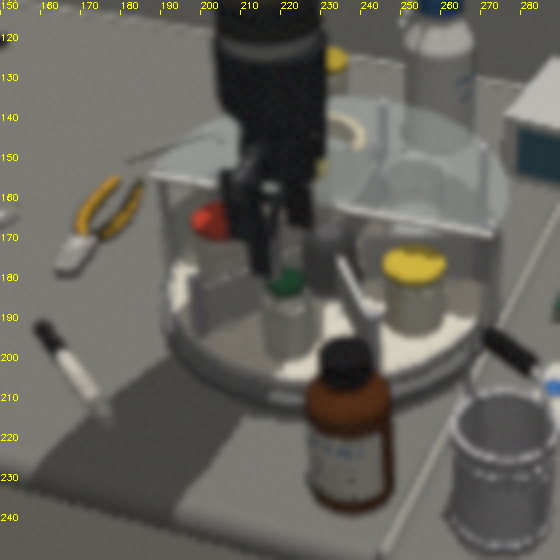

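Emit:
move_arm:
  steps:
    - {"fingers":0.7,"translation":[0,0.01,0.001],"turn":[0,0,0]}
    - {"fingers":0.7,"translation":[0,0.015,0.0005],"turn":[0,0,0]}
    - {"fingers":0.7,"translation":[0,0.015,0],"turn":[0,0,0]}
    - {"fingers":0.7,"translation":[0,0.015,0],"turn":[0,0,0]}
    - {"fingers":0.7,"translation":[0,0.012,0],"turn":[0,0,0]}
    - {"fingers":0.7,"translation":[0,0.006,0],"turn":[0,0,0]}
    - {"fingers":0.7,"translation":[0,0,0],"turn":[0,0,0]}

```text
time: 24.4
tool_pos: [0.453, 0.3721, 0.0487]
tcp_rot: [0.658, -0.26, 0.26, -0.657]
force: [-0.6, -0.9, -0.2]
finger_gap: 0.0599
```

Emit:
move_arm:
  squeeze: 20
  steps:
    - {"fingers":0.6,"translation":[0,0,0],"turn":[0,0,0]}
    - {"fingers":0.52,"translation":[0,0,0],"turn":[0,0,0]}
    - {"fingers":0.48,"translation":[0,0,0],"turn":[0,0,0]}
    - {"fingers":0.45,"translation":[0,0,0],"turn":[0,0,0]}
    - {"fingers":0.42,"translation":[0,0,0],"turn":[0,0,0]}
    - {"fingers":0.38,"translation":[0,0,0],"turn":[0,0,0]}
    - {"fingers":0.34,"translation":[0,0,0],"turn":[0,0,0]}
    - {"fingers":0.3,"translation":[0,0,0],"turn":[0,0,0]}
    - {"fingers":0.3,"translation":[0,0,0],"turn":[0,0,0]}

```text
time: 25.3
tool_pos: [0.4535, 0.3726, 0.0498]
tcp_rot: [-0.657, 0.26, -0.26, 0.658]
force: [-0.1, -0.8, 5.6]
finger_gap: 0.0368
```

Run:
```python
from h import *
from rig import get_state,camera
s=get_state(); print(s["time"],s["finger_gap"],s["tool_pos"],s["force"])
S=camera("scene"); crop(S,(180,140,260,220),7,"pics/s13.png")
```

```text
25.3 0.036787251064264205 [0.45353407 0.37260028 0.04983343] [-0.09741129 -0.78235944  5.63775944]
```

View pics/s13.png

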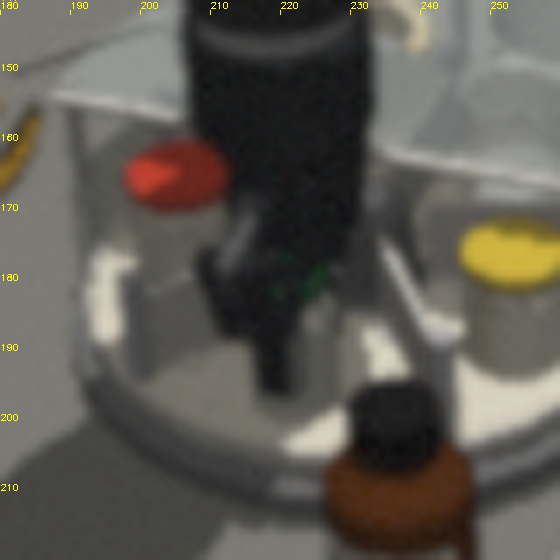

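Emit:
move_arm:
  steps:
    - {"fingers":0.3,"translation":[0,-0.004,0],"turn":[0,0,0]}
    - {"fingers":0.3,"translation":[0,-0.01,0],"turn":[0,0,0]}
    - {"fingers":0.3,"translation":[0,-0.015,0],"turn":[0,0,0]}
    - {"fingers":0.3,"translation":[0,-0.02,0],"turn":[0,0,0]}
    - {"fingers":0.3,"translation":[0,-0.025,0],"turn":[0,0,0]}
    - {"fingers":0.3,"translation":[0,-0.025,0],"turn":[0,0,0]}
    - {"fingers":0.3,"translation":[0,-0.025,0],"turn":[0,0,0]}
    - {"fingers":0.3,"translation":[0,-0.025,0],"turn":[0,0,0]}
    - {"fingers":0.3,"translation":[0,-0.015,0],"turn":[0,0,0]}
    - {"fingers":0.3,"translation":[0,-0.006,0],"turn":[0,0,0]}
    - {"fingers":0.3,"translation":[0,0,0],"turn":[0,0,0]}

```text
time: 26.45
tool_pos: [0.4537, 0.3727, 0.2202]
tcp_rot: [-0.657, 0.26, -0.26, 0.658]
force: [0.5, 0.4, -0.3]
finger_gap: 0.0367
```

Run:
```python
from h import *
from rig import get_state,camera
s=get_state(); print(s["time"],s["finger_gap"],s["tool_pos"],s["force"])
S=camera("scene"); crop(S,(150,100,290,240),4,"pics/s14.png")
print(delta(s,[.475,.016,.22],20))
```

```text
26.45 0.03674459566961674 [0.45366989 0.37266398 0.22024725] [ 0.49781922  0.38227067 -0.27353597]
(array([ 2.594e-01, -1.000e-04, -2.457e-01]), array([-1.000e-01,  2.686e+01, -1.000e-02]))
```

View pics/s14.png

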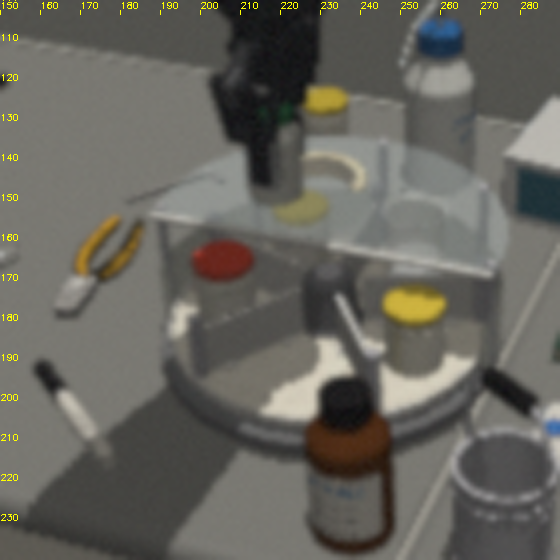

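Run:
```python
from h import *
from rig import camera
T=camera("top"); crop(T,(260,150,365,245),7,"pics/t15.png"); pickle.dump(T,open("c15.pkl","wb"))
```

```text
(no output)
```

View pics/t15.png

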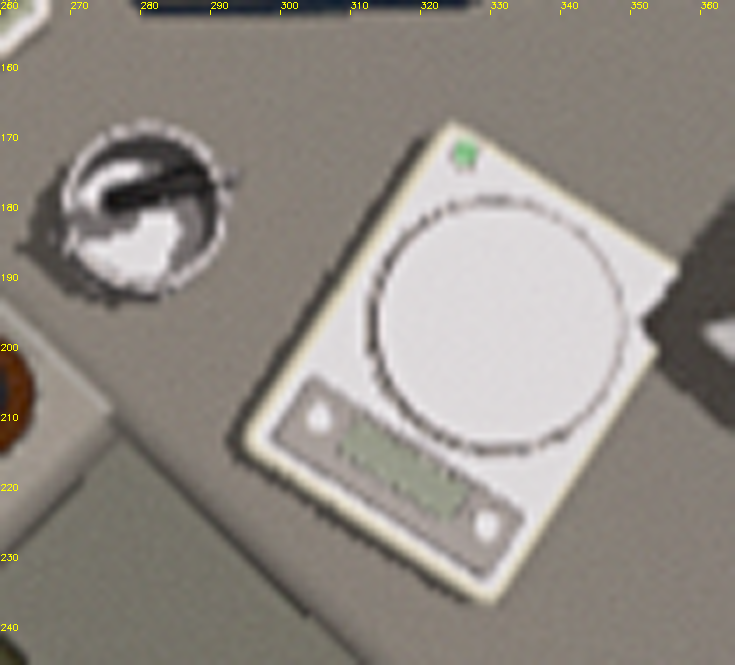

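Run:
```python
from h import *
from rig import get_state
T=pickle.load(open("c15.pkl","rb"))
print(plane(T,[[331.1,196.4]],.055), plane(T,[[312.8,196.4],[349.6,196.4],[331,177.9],[331,215]],.055).round(3).tolist())
s=get_state();print(delta(s,[.476,.0145,.22],10))
```

```text
[[0.47621296 0.01428826 0.055     ]] [[0.477, 0.07, 0.055], [0.475, -0.042, 0.055], [0.533, 0.013, 0.055], [0.42, 0.016, 0.055]]
(array([ 0.2614, -0.0012, -0.2451]), array([8.000e-02, 3.687e+01, 2.000e-02]))
```

Emit:
move_arm:
  steps:
    - {"fingers":0.3,"translation":[0.0044,0,-0.0041],"turn":[0,0,0]}
    - {"fingers":0.3,"translation":[0.0088,0,-0.0082],"turn":[0,0,0]}
    - {"fingers":0.3,"translation":[0.0131,0,-0.0123],"turn":[0,0,0]}
    - {"fingers":0.3,"translation":[0.0174,0,-0.0163],"turn":[0,0,0]}
    - {"fingers":0.3,"translation":[0.0174,0,-0.0163],"turn":[0,0,0]}
    - {"fingers":0.3,"translation":[0.0174,0,-0.0163],"turn":[0,0,0]}
    - {"fingers":0.3,"translation":[0.0174,0,-0.0163],"turn":[0,0,0]}
    - {"fingers":0.3,"translation":[0.0174,0,-0.0163],"turn":[0,0,0]}
    - {"fingers":0.3,"translation":[0.0174,0,-0.0163],"turn":[0,0,0]}
    - {"fingers":0.3,"translation":[0.0174,0,-0.0163],"turn":[0,0,0]}
    - {"fingers":0.3,"translation":[0.0174,0,-0.0163],"turn":[0,0,0]}
    - {"fingers":0.3,"translation":[0.0174,0,-0.0163],"turn":[0,0,0]}
    - {"fingers":0.3,"translation":[0.0174,0,-0.0163],"turn":[0,0,0]}
    - {"fingers":0.3,"translation":[0.0174,0,-0.0163],"turn":[0,0,0]}
    - {"fingers":0.3,"translation":[0.0174,0,-0.0163],"turn":[0,0,0]}
    - {"fingers":0.3,"translation":[0.0131,0,-0.0123],"turn":[0,0,0]}
    - {"fingers":0.3,"translation":[0.0088,0,-0.0082],"turn":[0,0,0]}
    - {"fingers":0.3,"translation":[0.0044,0,-0.0041],"turn":[0,0,0]}

```text
time: 28.35
tool_pos: [0.476, 0.0134, 0.2192]
tcp_rot: [0.657, -0.261, 0.26, -0.657]
force: [0.4, -0.4, 0.1]
finger_gap: 0.0365
```

Emit:
move_arm:
  steps:
    - {"fingers":0.3,"translation":[0,0,0],"turn":[0,5,0]}
    - {"fingers":0.3,"translation":[0,0,0],"turn":[0,7,0]}
    - {"fingers":0.3,"translation":[0,0,0],"turn":[0,7,0]}
    - {"fingers":0.3,"translation":[0,0,0],"turn":[0,7,0]}
    - {"fingers":0.3,"translation":[0,0,0],"turn":[0,7,0]}
    - {"fingers":0.3,"translation":[0,0,0],"turn":[0,4,0]}
    - {"fingers":0.3,"translation":[0,0,0],"turn":[0,0,0]}
    - {"fingers":0.3,"translation":[0,0,0],"turn":[0,0,0]}

```text
time: 29.15
tool_pos: [0.4765, 0.0152, 0.2193]
tcp_rot: [0.542, -0.455, 0.455, -0.542]
force: [-0.5, 0.8, 0.9]
finger_gap: 0.0365
```

Run:
```python
from h import *
from rig import get_state,camera
s=get_state(); print(s["time"],s["finger_gap"],s["tool_pos"],s["force"])
S=camera("scene"); crop(S,(220,110,340,310),3,"pics/s16.png")
print(delta(s,[.476,.0145,.074],10))
```

```text
29.15 0.0364725910163725 [0.47645335 0.01516075 0.21925492] [-0.47501166  0.82047501  0.8754603 ]
(array([ 0.0006,  0.1453, -0.0005]), array([ 0.01, -0.03, -0.01]))
```

View pics/s16.png

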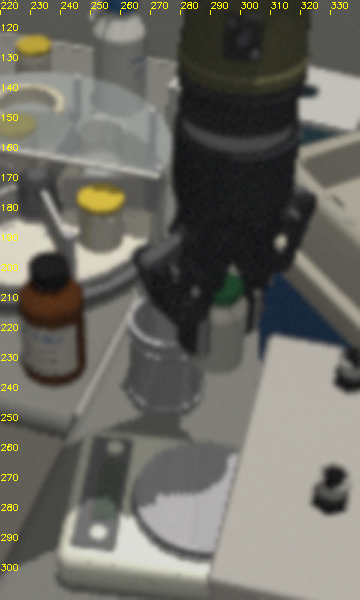

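Emit:
move_arm:
  steps:
    - {"fingers":0.3,"translation":[0,0.006,0],"turn":[0,0,0]}
    - {"fingers":0.3,"translation":[0,0.012,0],"turn":[0,0,0]}
    - {"fingers":0.3,"translation":[0,0.018,0],"turn":[0,0,0]}
    - {"fingers":0.3,"translation":[0,0.02,0],"turn":[0,0,0]}
    - {"fingers":0.3,"translation":[0,0.02,0],"turn":[0,0,0]}
    - {"fingers":0.3,"translation":[0,0.02,0],"turn":[0,0,0]}
    - {"fingers":0.3,"translation":[0,0.018,0],"turn":[0,0,0]}
    - {"fingers":0.3,"translation":[0,0.014,0],"turn":[0,0,0]}
    - {"fingers":0.3,"translation":[0,0.008,0],"turn":[0,0,0]}
    - {"fingers":0.3,"translation":[0,0.004,0],"turn":[0,0,0]}
    - {"fingers":0.3,"translation":[0,0.002,0],"turn":[0,0,0]}
    - {"fingers":0.3,"translation":[0,0.001,0],"turn":[0,0,0]}
    - {"fingers":0.3,"translation":[0,0,0],"turn":[0,0,0]}

```text
time: 30.5
tool_pos: [0.4771, 0.015, 0.0767]
tcp_rot: [-0.541, 0.455, -0.455, 0.541]
force: [0.8, -0.1, -0.3]
finger_gap: 0.0369
```

Run:
```python
from h import *
from rig import get_state,camera
s=get_state(); print(s["time"],s["finger_gap"],s["tool_pos"],s["force"])
S=camera("scene"); crop(S,(240,180,320,300),5,"pics/s17.png")
```

```text
30.5 0.03690129896905123 [0.47711407 0.01501808 0.07673586] [ 0.79533705 -0.13004347 -0.30978107]
```

View pics/s17.png

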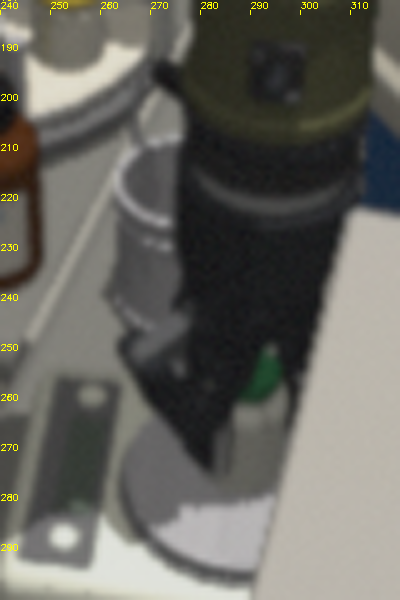

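Creeping down 1 mm at a time, watching the force.

Emit:
move_arm:
  steps:
    - {"fingers":0.3,"translation":[0,0.001,0],"turn":[0,0,0]}
    - {"fingers":0.3,"translation":[0,0.001,0],"turn":[0,0,0]}
    - {"fingers":0.3,"translation":[0,0.001,0],"turn":[0,0,0]}
    - {"fingers":0.3,"translation":[0,0,0],"turn":[0,0,0]}

```text
time: 30.95
tool_pos: [0.4765, 0.015, 0.0732]
tcp_rot: [0.541, -0.455, 0.455, -0.541]
force: [0.5, 0.2, 0.3]
finger_gap: 0.0366
```

Emit:
move_arm:
  steps:
    - {"fingers":0.3,"translation":[0,0.001,0],"turn":[0,0,0]}
    - {"fingers":0.3,"translation":[0,0,0],"turn":[0,0,0]}
    - {"fingers":0.3,"translation":[0,0,0],"turn":[0,0,0]}

```text
time: 31.25
tool_pos: [0.4766, 0.015, 0.0723]
tcp_rot: [0.541, -0.455, 0.455, -0.541]
force: [-0.0, -0.4, -0.3]
finger_gap: 0.0365
```

Emit:
move_arm:
  steps:
    - {"fingers":0.3,"translation":[0,0.0007,0],"turn":[0,0,0]}
    - {"fingers":0.3,"translation":[0,0,0],"turn":[0,0,0]}
    - {"fingers":0.3,"translation":[0,0,0],"turn":[0,0,0]}

```text
time: 31.55
tool_pos: [0.4767, 0.015, 0.0716]
tcp_rot: [0.541, -0.455, 0.455, -0.541]
force: [-0.6, -0.5, -0.1]
finger_gap: 0.0366
```

Emit:
move_arm:
  steps:
    - {"fingers":0.3,"translation":[0,0.0006,0],"turn":[0,0,0]}
    - {"fingers":0.3,"translation":[0,0,0],"turn":[0,0,0]}
    - {"fingers":0.3,"translation":[0,0,0],"turn":[0,0,0]}

```text
time: 31.85
tool_pos: [0.4767, 0.015, 0.0713]
tcp_rot: [-0.541, 0.455, -0.455, 0.541]
force: [-0.7, 0.1, 4.0]
finger_gap: 0.0366
```

Contact, about 4 N. Opening slowly and lifting off.

Emit:
move_arm:
  steps:
    - {"fingers":0.4,"translation":[0,0,0],"turn":[0,0,0]}
    - {"fingers":0.43,"translation":[0,0,0],"turn":[0,0,0]}
    - {"fingers":0.46,"translation":[0,0,0],"turn":[0,0,0]}
    - {"fingers":0.5,"translation":[0,0,0],"turn":[0,0,0]}
    - {"fingers":0.55,"translation":[0,0,0],"turn":[0,0,0]}
    - {"fingers":0.62,"translation":[0,0,0],"turn":[0,0,0]}
    - {"fingers":0.7,"translation":[0,0,0],"turn":[0,0,0]}
    - {"fingers":0.7,"translation":[0,0,0],"turn":[0,0,0]}
    - {"fingers":0.7,"translation":[0,-0.006,0],"turn":[0,0,0]}
    - {"fingers":0.7,"translation":[0,-0.014,0],"turn":[0,0,0]}
    - {"fingers":0.7,"translation":[0,-0.025,0],"turn":[0,0,0]}
    - {"fingers":0.7,"translation":[0,-0.03,0],"turn":[0,0,0]}
    - {"fingers":0.7,"translation":[0,-0.03,0],"turn":[0,0,0]}
    - {"fingers":0.7,"translation":[0,-0.03,0],"turn":[0,0,0]}
    - {"fingers":0.7,"translation":[0,-0.03,0],"turn":[0,0,0]}
    - {"fingers":0.7,"translation":[0,-0.02,0],"turn":[0,0,0]}

```text
time: 33.45
tool_pos: [0.4773, 0.015, 0.2588]
tcp_rot: [-0.54, 0.454, -0.456, 0.542]
force: [0.2, 0.1, -1.4]
finger_gap: 0.0596
```

Emit:
move_arm:
  steps:
    - {"fingers":0.7,"translation":[-0.02,0,0],"turn":[0,0,0]}
    - {"fingers":0.7,"translation":[-0.04,0,-0.01],"turn":[0,0,0]}
    - {"fingers":0.7,"translation":[-0.04,0,-0.02],"turn":[0,0,0]}
    - {"fingers":0.7,"translation":[-0.04,0,-0.02],"turn":[0,0,0]}
    - {"fingers":0.7,"translation":[-0.04,0,-0.02],"turn":[0,0,0]}
    - {"fingers":0.7,"translation":[-0.04,0,-0.02],"turn":[0,0,0]}
    - {"fingers":0.7,"translation":[-0.04,0,-0.02],"turn":[0,0,0]}
    - {"fingers":0.7,"translation":[-0.03,0,-0.02],"turn":[0,0,0]}
    - {"fingers":0.7,"translation":[0,0,0],"turn":[0,0,0]}

```text
time: 34.35
tool_pos: [0.2963, 0.2808, 0.2565]
tcp_rot: [-0.542, 0.454, -0.453, 0.543]
force: [-0.5, -0.6, 0.3]
finger_gap: 0.0598
```

Run:
```python
from h import *
from rig import get_state,camera
s=get_state(); print(s["time"],s["finger_gap"],s["tool_pos"],s["force"])
S=camera("scene"); cv2.imwrite("pics/s18.png",cv2.resize(S["image"][:,:,::-1],(800,600)))
T=camera("top"); cv2.imwrite("pics/t18.png",cv2.resize(T["image"][:,:,::-1],(800,600)))
for c,z,b in((S,.122,(250,330,180,300)),(T,.122,(300,360,150,240))):
    hsv=cv2.cvtColor(c["image"],cv2.COLOR_RGB2HSV);m=cv2.inRange(hsv,(45,110,30),(85,255,255))
    k=np.zeros_like(m);k[b[2]:b[3],b[0]:b[1]]=1;m*=k
    n,l,st,ce=cv2.connectedComponentsWithStats(m)
    if n>1:
        i=1+np.argmax(st[1:,4]);v=plane(c,[ce[i]],z)[0];print(st[i],ce[i],v)
```

```text
34.35 0.059831089487836026 [0.29631479 0.28082551 0.25650528] [-0.46935474 -0.63709682  0.31316986]
[284 252  11  10  86] [288.86046512 256.22093023] [0.4726117  0.01314522 0.122     ]
[330 191   9   9  61] [334.3442623 194.8852459] [0.47596833 0.01683585 0.122     ]
```

View pics/s18.png

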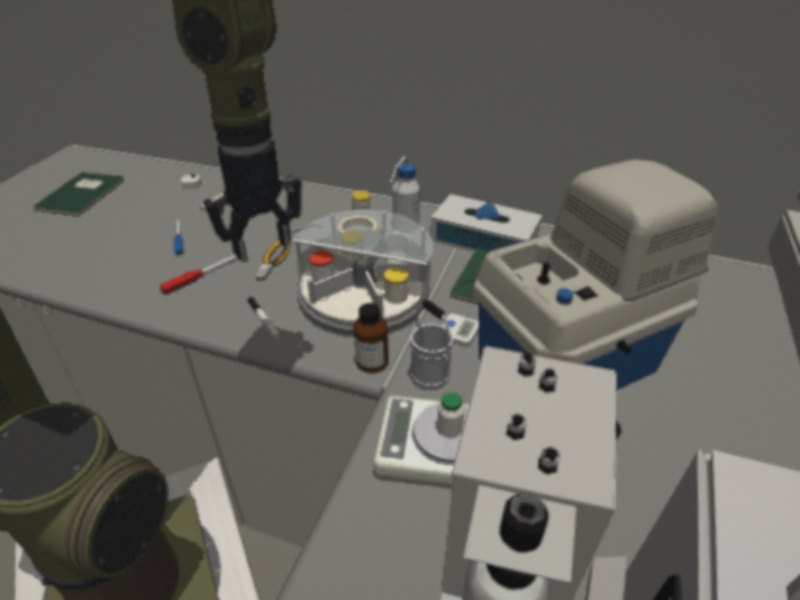

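View pics/t18.png

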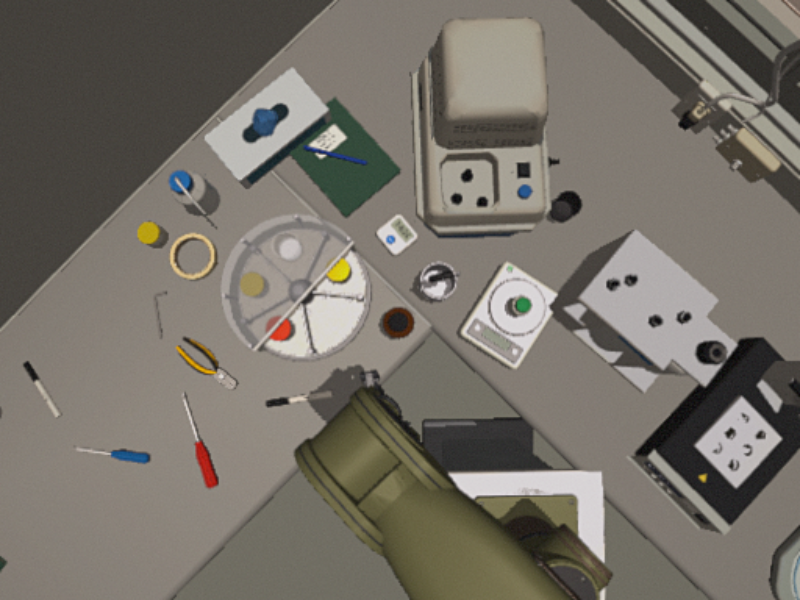

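Everything looks right. The vial stands upright at about (0.475, 0.016) against a pan centre of (0.476, 0.014). The can is upright behind the bottle, the other containers are standing, and the bottle, timer and marker are where they were. Handing in.

```bash
python3 -c "
from rig import *
print(close_job())"
```

```text
the job is handed in; nothing more can be done
None
```

The vial now stands upright near the middle of the balance pan, and the job was handed in at about 34.5 s of the 72 s allowed.

- **Can:** I lifted it off by its handle and set it upright on free worktop behind the bottle, at about (0.525, 0.171).
- **Carousel:** two anticlockwise pushes on the divider posts turned it about 99°. The vial ended at 228° against 226.9° for the middle of the open front.
- **Vial:** I gripped it by the body, lifted it out and set it down with about 4 N of contact.

**Last checks:**
- The top view puts the vial 2–3 mm from the pan centre. The side view puts it about 3–4 mm off, so the two views disagree by about 5 mm. Both place it well within the 54 mm radius of the pan.
- In both last pictures the can is upright, the other four containers stand in the carousel, and the bottle, timer and marker look unmoved. The arm is clear of everything.

**Slip on the way:** the first carousel push began in the wrong direction. The fingers moved through free air, the force stayed near zero and nothing was touched, and I then corrected the direction.

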